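# Lean the reference plate, then rock the horn on its rest to the marked pitch and hold

## Robot

A 6-joint arm with a two-finger parallel gripper is mounted at the origin on the work surface. World frame = base frame: x ahead of the robot, y to its left, z up, the work surface at z = 0. Lengths are in m, angles in degrees, forces in N, time in s.
With the tool pointing down it reaches from about 0.35 to 0.875 m from the base axis. Payload 15.5 kg.
Tool frame: the origin (TCP) lies midway between the tips of the shut fingers; the grasp point (between the pads) lies 19 mm behind it; y points along the fingers, x is the direction in which the jaws open and shut, and the axes are right-handed (so a half turn about y gives the same grasp; the last joint's range is limited). The gripper opens to 85 mm and grips with 20 to 120 N. Pads are 22 mm wide; open, the fingers measure 114 mm over their backs; the gripper's body (76 mm by 85 mm) begins 54 mm behind the grasp point. The pads swing forward as they close: fully open they stand 13 mm farther back than shut.
Start: joints at [70.273, 28.281, 77.091, -0, 74.628, -5.472], TCP at [0.154, 0.606, 0.231] pointing down, gripper open.
Joint ranges: [-166.48, 166.48], [-47.26, 123.95], [12.59, 153.08], [-70.14, 250.14], [6.76, 159.57], [-176.63, 176.63]. Speed limits (degrees/s): [108.29, 108.29, 147.25, 172.46, 172.46, 172.46].

## Interface

Orientations are given as [roll, pitch, yaw] about the fixed x, y, z axes, in that order (R = Rz(yaw) Ry(pitch) Rx(roll)).
In Python, from rig import manip gives the robot as it stands.
- The arm moves only by the tool move_arm, never from a script. Its argument "moves" is a list of rows, each an object of numbers: "grip": the opening, from 0 (shut) to 1 (fully open); "tx", "ty", "tz": the shift along the tool's x, y, z in m; "wx", "wy", "wz": the turn, a rotation vector about the tool's x, y, z in rad. In form: [{"grip": .., "tx": .., "ty": .., "tz": .., "wx": .., "wy": .., "wz": ..}, ...]. A call has 1 to 8 rows; each row is the pose to reach, as a shift and turn from the pose commanded when the call began, along the tool's axes at that moment; what a row does not reach only later rows make up. A row lasts 1/12 s, in which the tool goes at most 41.7 mm and 7.16 degrees, less where a joint would pass 70% of its speed; a pose out of reach is approached as far as the arm can. A call with a gripper value outside its range is refused whole. The fingers move at their own pace and stop on an object; the grip force is fixed at half the most. Time passes only in rows, so rows that repeat a pose let the fingers close. It gives the time, the measured TCP pose, the force and the opening at its end, in the units of the state.
- manip.get_obs(): the state, without advancing time (a new reading comes with each control period).
- manip.snapshot(name): name is "scene" or "top" or "wrist"; returns (picture, depth): 400x640x3 uint8, red, green, blue; 400x640 float32, m along the optical axis (not along the pixel's ray), 0 where there is no reading.
- manip.get_calibration(name): a dict with "intrinsics" (3x3 intrinsics, pixels), "position" and "attitude" of the camera in the world. Camera axes: x right, y up, looking along -z (the intrinsics and any distortion apply to the point x, -y, -z); pixel columns grow to the right and rows downward; lengths in m; the calibration is good to about 2 mm. A picture is of the moment at which its call begins: read the wrist's pose just before it. get_calibration takes no time and is no camera call; for the wrist camera it gives the pose at the moment of the call.
- manip.job_done(): hands the job in, once; it reports no verdict.
Trained networks look in the newest picture that a camera, given by its name, has taken for a name from the list of things; names that differ only in an ending like _2 or _b are one class to them, and where a whole thing is asked for, a point or a joint stands for the part that bears it (a point fixed in the world has none). Each returns a list of dicts, best first, with "p" (0 to 1); they miss things now and then, are a little off and sometimes report something else, mostly with a low value. They report only what shows in the picture. A call takes as long as a camera call. They do not tell look-alikes from the thing itself.
- manip.cut_out(query, camera): "region" (400x640 bool, what is visible of it) and "bbox" ([left, top, width, height] in pixels, round what is visible of it).
The state is a dict: "time": time; "joints": joint angles; "qvel": joint speeds; "tau": joint torques, N m; "tcp_pos": TCP position; "tool_rot": TCP orientation; "contact_force": force on the tool from outside, world axes, zero at the start; "torque": the same for the moment, N m; "opening": opening from 0.0 (shut) to 1.0 (fully open).
Only numpy, scipy, OpenCV 4.12 (cv2) and the standard library are available. Lean on these libraries where they do the work, as an engineer would, in place of code of your own. Each camera call takes 0.05 s, during which the arm holds its last target. There are 200 camera calls.

## Task

Take the bare aluminium reference plate out of the rack and stand it on the bench, square and centred in front of the angle bracket, leaning back about 20 degrees against the bracket's upper edge, and let go of it. Then take the horn reflectometer by its grip ridges, lay its brass neck lightly on the lumpy cap of the rest post with the mouth pointing at the middle of the plate, and rock it nose down on the post until the gauge's swinging pointer settles on the red mark. Finish while still holding it there, steady, on the post and clear of everything else, with the other things on the bench left where they are.

Things in the scene. Friction and masses are not known exactly. Their poses are not given: they have to be found in the camera images.
- bracket: Aluminium angle bracket fixed to the bench, the plate's support. Origin on the bench; x is level and points away from the beam side, y along its 100 mm width, z up. Its flat upright front face lies at x = -30 mm, looks along -x and is 80 mm tall; its 90 mm foot runs back from the face, so nothing stands in front of it.
- plate: Bare aluminium reference plate, loose, 6 mm thick (x axis), 120 mm wide (y), 150 mm tall (z), about 0.29 kg; origin at the middle of its lower edge. Starts upright in one of the rack's two slots (8.5 mm wide, 35 mm deep), lower edge 12 mm above the bench, 70 mm from the other plate; lifts straight out by its upper edge.
- plate_center (a point): Centre of the aluminium plate, 75 mm above its lower edge; axes as the plate's.
- rack: Grey two-slot plate rack fixed to the bench, 136 by 130 mm; origin on the bench under its middle; the slots run along its y, at x = +35 and -35 mm, walls to 47 mm above the bench.
- stud: Rest post fixed to the bench: 64 mm round foot, 16 mm steel stud, worn black rubber cap 25 mm across with two uneven lumps 12 mm apart on top (the higher reaches 110 mm above the bench, the other 106 mm). It stands free, on the beam side of the bracket. Origin on the bench; its yaw is arbitrary.
- stud_top (a point): Middle of the rest post's cap, at the height of the higher lump, 110 mm above the bench.
- horn: Hand-held horn reflectometer, loose, about 0.44 kg, no cable, 230 mm long; starts level on the bench. x is the beam, out of the mouth; z up. Origin in its underside plane below the neck's middle. Along x: blue box -122 to -22 mm (40 wide, 70 high), brass neck -18 to 18 (26 wide, 16 high), flaring horn 22 to 107. Balance point x = -40 mm. Nose down is a positive turn about y.
- horn_grip (a point): Where to grasp the reflectometer from above, across its 40 mm width (fingers closing along its y): black grip ridges at x = -36, z = 50 mm of its frame, 20 mm below the box's top; axes as the reflectometer's. Behind it on the -y side is the round angle gauge: 76 mm across, white dial facing -y, axis at x = -95, z = 39 mm, standing 18 mm out from the box, its rim 21 mm behind this point.
- horn_neck (a point): Middle of the neck's underside (x = 0, z = 27 mm of the reflectometer's frame): the part to lay on the rest post.
- horn_mouth (a point): Centre of the horn's 70 mm square mouth.
- pointer (a joint): Reading of the gauge in rad: the black pointer hangs true on a pendulum, so it reads the nose-down pitch of the reflectometer, 0 when level, positive nose down. After each movement it swings at about 4 Hz and settles within about 1 s.
- mark (a joint): Where the red mark on the gauge's bezel is set, in rad on the same scale as the pointer (set between 0.17 and 0.42; it stays put). The pointer is on the mark when both joints read the same.
- pointer_tip (a point): Tip of the black pointer, 31 mm from the dial's axis.
- mark_tip (a point): Inner end of the red mark (5 mm wide, on the bezel), 31 mm from the dial's axis; the pointer's tip comes to this point when on the mark.
- sample_center (a point): Centre of the other plate in the rack, a green circuit-laminate sample with copper-coloured faces, 6 by 120 by 150 mm, loose, 0.19 kg, its top 162 mm above the bench; stays in the rack, so the aluminium plate must be lifted well clear of it.
- wrench: Grey steel connector wrench, 150 mm, lying loose; origin under its middle.
- screwdriver: Screwdriver with a yellow handle, 160 mm, lying loose; origin under its middle.
- bottle: White bottle with a blue cap, 56 mm across, 115 mm high, standing loose.
- attenuator: Brass attenuator, 28 mm across, 58 mm high, standing loose.
- multimeter: Orange hand multimeter, 165 by 82 by 36 mm, lying loose.
- dust_cap: Red dust cap, 32 mm across, 30 mm high, standing loose.
There are look-alikes about, which are no part of the job. Several things look just like the rack: the one meant starts farthest from the robot's base.

How it is judged:
By the outcome, as a careful person would: the job done as asked, in the order asked, and still so for the second after the job is handed in, while the arm keeps its last pose, push and grip.
It also fails if it takes over 64 s, if anything falls off the work surface, if the arm or the gripper's body presses on something with over 40 N, if the wrist force passes 120 N, or if a joint passes its speed limit or range.

## Working session

There is one attempt and no reset: what is moved stays moved. The work goes in short steps, Python scripts to look and compute and a tool call to move; the robot and the scene stay as the last step left them, time stands still between calls to the robot, and variables do not carry over. Pictures are saved under pics/ and viewed, about 8 in all and at most 12, crops included, and the job is handed in when it is done.

Besides the shell and the picture viewer there is one more tool, called after "Request:" as name(argument=value, ...), one argument or row to a line, values as JSON. move_arm: Moves the arm, as the interface text tells. Its arguments: {"type":"object","properties":{"moves":{"type":"array"}},"required":["moves"]}

```bash
ls; mkdir -p pics; cat > h.py <<'E'
import numpy as np, cv2
from scipy.spatial.transform import Rotation as R
from rig import manip
def rot(a):
    a=np.array(a,float)
    return a if a.shape==(3,3) else R.from_euler('xyz',a,degrees=True).as_matrix()
def cloud(cal,depth):
    K=np.array(cal['intrinsics']);v,u=np.mgrid[0:400,0:640]
    p=np.stack([(u-K[0,2])/K[0,0]*depth,-(v-K[1,2])/K[1,1]*depth,-depth],-1)
    return p@rot(cal['attitude']).T+np.array(cal['position'])
def proj(cal,P):
    K=np.array(cal['intrinsics']);c=(np.array(P)-cal['position'])@rot(cal['attitude'])
    return np.stack([K[0,0]*c[...,0]/-c[...,2]+K[0,2],K[1,1]*-c[...,1]/-c[...,2]+K[1,2]],-1)
def snap(n,f=None):
    cal=manip.get_calibration(n);im,d=manip.snapshot(n)
    if f: cv2.imwrite('pics/'+f,im[...,::-1])
    return cal,im,d,cloud(cal,d)
E
python3 - <<'E'
from h import *
import pickle
out={}
for n in ['scene','top']:
    cal,im,d,P=snap(n,n+'0.png'); print(n,cal); out[n]=(cal,im,d,P)
    for q in ['bracket','plate','rack','stud','horn','sample_center','wrench','screwdriver','bottle','attenuator','multimeter','dust_cap']:
        for r in manip.cut_out(q,n)[:4]:
            m=r['region']&(d>0)
            if m.sum(): print(q,round(r['p'],2),r['bbox'],np.median(P[m],0).round(3),np.percentile(P[m],[2,98],axis=0).round(3).tolist())
pickle.dump(out,open('s0.pkl','wb'))
print(manip.get_obs())
E
```

```text
pics
scene {'intrinsics': array([[500.03825278,   0.        , 313.67043703],
       [  0.        , 500.03825278, 199.37030836],
       [  0.        ,   0.        ,   1.        ]]), 'position': array([1.56104691, 0.24426203, 0.86487692]), 'attitude': array([ 55.54569975,  -0.86433961, 102.16583839])}
bracket 0.71 [416.8, 238.7, 37.9, 55.5] [0.606 0.353 0.009] [[0.549, 0.311, 0.004], [0.646, 0.4, 0.08]]
plate 0.68 [298.4, 168.0, 6.6, 69.6] [ 0.494 -0.011  0.108] [[0.422, -0.018, 0.02], [0.521, -0.006, 0.164]]
rack 0.91 [262.9, 199.4, 54.2, 40.0] [ 0.488 -0.048  0.013] [[0.404, -0.112, 0.001], [0.535, 0.018, 0.05]]
rack 0.73 [216.3, 147.5, 47.6, 33.5] [ 0.236 -0.278  0.015] [[0.153, -0.342, 0.004], [0.283, -0.212, 0.05]]
rack 0.65 [393.0, 170.4, 50.2, 30.5] [0.209 0.298 0.014] [[0.1, 0.23, 0.001], [0.26, 0.364, 0.049]]
rack 0.46 [299.3, 174.1, 3.0, 52.2] [ 0.494 -0.009  0.108] [[0.443, -0.015, 0.047], [0.52, -0.006, 0.163]]
stud 0.83 [283.7, 232.0, 25.1, 46.7] [0.647 0.012 0.014] [[0.603, -0.019, 0.0], [0.67, 0.039, 0.108]]
stud 0.7 [270.0, 275.1, 55.2, 70.1] [0.814 0.059 0.037] [[0.722
[... 3695 characters left out ...]
] [[0.606, -0.018, 0.001], [0.664, 0.038, 0.108]]
{'time': 1.3, 'joints': array([ 7.02737537e+01,  2.82809959e+01,  7.70912940e+01,  9.63004822e-04,
        7.46271903e+01, -5.46926765e+00]), 'qvel': array([-0.00022274,  0.10264469,  0.11412733, -0.04796931,  0.06958147,
       -0.03866726]), 'tau': array([-1.36275380e-04, -8.82019830e+01, -3.84262776e+01, -1.54252079e-04,
        9.41122162e-04,  1.73172644e-06]), 'tcp_pos': array([0.15388729, 0.60576579, 0.2312802 ]), 'tool_rot': array([-8.99991252e+01, -6.05914715e-04,  7.57427661e+01]), 'contact_force': array([-0.38770607, -0.75929864,  0.03557945]), 'torque': array([ 0.06869199,  0.01597992, -0.00306095]), 'opening': 0.9981932567668712}
```

```bash
python3 - <<'E'
import cv2
a=cv2.imread('pics/scene0.png')[130:370,130:480];cv2.imwrite('pics/sc.png',cv2.resize(a,None,fx=2.28,fy=2.28,interpolation=2))
a=cv2.imread('pics/top0.png')[80:370,170:470];cv2.imwrite('pics/tc.png',cv2.resize(a,None,fx=2,fy=2,interpolation=2))
E
```

```text
(no output)
```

View pics/sc.png

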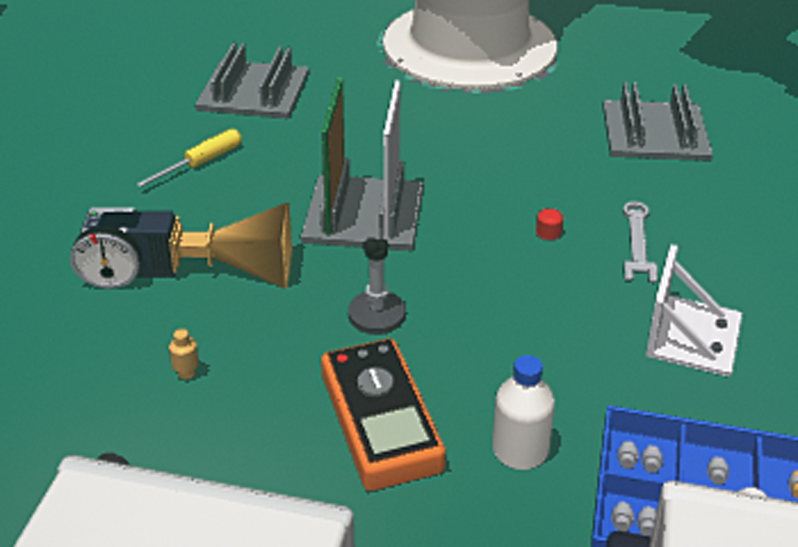

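View pics/tc.png

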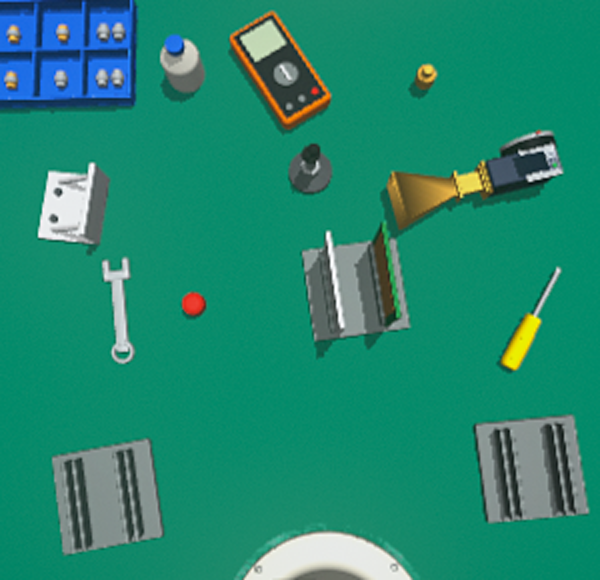

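```bash
cat > fit.py <<'E'
from h import *
import pickle
o=pickle.load(open('s0.pkl','rb'))
def box(n,lo,hi):
    P=o[n][3][o[n][2]>0]; return P[np.all((P>lo)&(P<hi),axis=1)]
def rect(name,n,lo,hi):
    p=box(n,lo,hi); r=cv2.minAreaRect((p[:,:2]*1000).astype(np.float32)); print(name,n,len(p),'c',np.round(r[0],1),'size',np.round(r[1],1),'ang',round(r[2],2),'zmax',p[:,2].max().round(4)); return p
for n in ['top','scene']:
    rect('plate',n,[.37,-.045,.06],[.55,.03,.2])
    rect('platetop',n,[.37,-.045,.155],[.55,.03,.2])
    rect('sample',n,[.37,-.12,.06],[.55,-.045,.2])
    rect('rack',n,[.35,-.15,.006],[.56,.05,.055])
    rect('brfoot',n,[.5,.29,.005],[.7,.42,.02])
    p=rect('brtop',n,[.5,.29,.074],[.7,.42,.1]); print(p.mean(0))
    rect('brface',n,[.5,.29,.03],[.7,.42,.1])
    p=rect('studcap',n,[.58,-.04,.09],[.69,.06,.13]);print(p.mean(0),p[:,2].max())
    p=rect('studfoot',n,[.58,-.04,.004],[.69,.06,.02])
    rect('hornall',n,[.5,-.36,.01],[.72,-.08,.1])
    rect('boxtop',n,[.5,-.36,.064],[.72,-.21,.08])
    rect('mouth',n,[.5,-.15,.02],[.72,-.08,.1])
E
python3 fit.py
```

```text
plate top 213 c [456.3 -15.1] size [119.4   6.3] ang 6.7 zmax 0.1647
platetop top 126 c [456.4 -15.2] size [119.2   6. ] ang 6.7 zmax 0.1647
sample top 350 c [482.1 -87. ] size [ 40.5 145.3] ang 79.35 zmax 0.1675
rack top 1702 c [462.4 -62.7] size [149.8 198.8] ang 14.26 zmax 0.0549
brfoot top 633 c [597.4 353. ] size [192.6 122.3] ang 0.85 zmax 0.0199
brtop top 127 c [584.9 316.4] size [10.3 99.6] ang 83.33 zmax 0.0834
[0.58430605 0.31643559 0.07872391]
brface top 356 c [588.3 338. ] size [ 53.8 100.3] ang 81.67 zmax 0.0834
studcap top 74 c [635.6   9.3] size [21.6 23. ] ang 88.96 zmax 0.1108
[0.63502921 0.00892283 0.10267211] 0.11077159950726612
studfoot top 285 c [637.7  11.1] size [ 87.5 102.4] ang 84.47 zmax 0.0171
hornall top 1637 c [ 586.7 -218. ] size [113.  261.6] ang 14.22 zmax 0.0799
boxtop top 680 c [ 627.9 -282.3] size [ 63.  100.2] ang 12.92 zmax 0.0799
mouth top 344 c [ 586.1 -131.6] size [70.2 46.8] ang 12.39 zmax 0.0736
plate scene 272 c [461.6 -15.1] size [124.    6.5] ang 6.95 zmax 0.1656
platetop scene 69 c [460.2 -15.4] size [121.3   6.3] ang 6.95 zmax 0.1656
sample scene 362 c [481.1 -86. ] size [ 40.4 145.4] ang 80.27 zmax 0.1664
rack scene 1343 c [472.3 -46.3] size [146.1 177.1] ang 9.25 zmax 0.0549
brfoot scene 861 c [582.  354.8] size [174.5 107.4] ang 6.66 zmax 0.02
brtop scene 98 c [589.3 316.4] size [  8.2 100.7] ang 83.04 zmax 0.0845
[0.5942641  0.31590893 0.07975144]
brface scene 325 c [593.5 337.3] size [ 50.6 104.1] ang 83.19 zmax 0.0845
studcap scene 88 c [642.9   9.7] size [22.3 24.3] ang 43.43 zmax 0.1115
[0.64581201 0.01035845 0.10128043] 0.11145928835877794
studfoot scene 331 c [632.2  10.8] size [105.6  91.4] ang 81.98 zmax 0.02
hornall scene 2406 c [ 609.5 -202.3] size [113.6 293.4] ang 25.72 zmax 0.0821
boxtop scene 531 c [ 633.9 -282.8] size [ 68.2 101.2] ang 9.56 zmax 0.0793
mouth scene 503 c [ 564.5 -118.3] size [ 58.4 119.1] ang 76.88 zmax 0.0733
```

```bash
cat >> h.py <<'E'
def goal(pos,Rt):
    "shift/turn from present measured pose to target"
    s=manip.get_obs(); R0=rot(s['tool_rot']); t=R0.T@(np.array(pos)-s['tcp_pos']); w=R.from_matrix(R0.T@Rt).as_rotvec()
    print('t',t.round(4),'w',w.round(4),'rows~',max(np.linalg.norm(t)/.0417,np.degrees(np.linalg.norm(w))/7.16).round(1))
def down(yaw): return rot([-90,0,yaw])
E
python3 - <<'E'
from h import *
s=manip.get_obs();c=manip.get_calibration('wrist');R0=rot(s['tool_rot'])
print(c['intrinsics'],R0.T@(c['position']-s['tcp_pos']),R0.T@rot(c['attitude']))
goal([.56,.30,.34],down(75.74)); 
for y in [-6.7,173.3]: goal([.57,.28,.34],down(y))
E
```

```text
[[311.60972493   0.         317.95800567]
 [  0.         311.60972493 205.21944111]
 [  0.           0.           1.        ]] [-0.00113809 -0.14350839  0.06854475] [[ 9.99999890e-01 -3.81385585e-04  2.71762878e-04]
 [ 3.66081851e-04  2.74723223e-01 -9.61523279e-01]
 [ 2.92051545e-04  9.61523273e-01  2.74723333e-01]]
t [-0.1963 -0.1087 -0.4689] w [-0.  0.  0.] rows~ 12.5
t [-0.2133 -0.1087 -0.4835] w [-0.      1.4389 -0.    ] rows~ 12.9
t [-0.2133 -0.1087 -0.4835] w [-0.     -1.7027  0.    ] rows~ 13.6
```

```bash
python3 - <<'E'
from h import *
goal([.53,.30,.30],down(83.3)); 
E
```

```text
t [-0.2037 -0.0687 -0.4398] w [-0.     -0.1319  0.    ] rows~ 11.7
```

Request:
move_arm(
  moves=[
    {"grip": 0.6,"tx": -0.204,"ty": -0.07,"tz": -0.44,"wy": -0.132},
    {"grip": 0.6,"tx": -0.204,"ty": -0.07,"tz": -0.44,"wy": -0.132},
    {"grip": 0.6,"tx": -0.204,"ty": -0.07,"tz": -0.44,"wy": -0.132},
    {"grip": 0.6,"tx": -0.204,"ty": -0.07,"tz": -0.44,"wy": -0.132},
    {"grip": 0.6,"tx": -0.204,"ty": -0.07,"tz": -0.44,"wy": -0.132},
    {"grip": 0.6,"tx": -0.204,"ty": -0.07,"tz": -0.44,"wy": -0.132},
    {"grip": 0.6,"tx": -0.204,"ty": -0.07,"tz": -0.44,"wy": -0.132},
    {"grip": 0.6,"tx": -0.204,"ty": -0.07,"tz": -0.44,"wy": -0.132},
  ],
)

```text
invalid input at $.moves[0]: expected keys grip, tx, ty, tz, wx, wy, wz
```

```bash
python3 - <<'E'
from h import *
goal([.53,.30,.30],down(83.3)); print(manip.get_obs()['tcp_pos'])
E
```

```text
t [-0.2037 -0.0687 -0.4398] w [-0.     -0.1319  0.    ] rows~ 11.7
[0.15388729 0.60576579 0.2312802 ]
```

Request:
move_arm(
  moves=[
    {"grip": 0.6,"tx": -0.204,"ty": -0.07,"tz": -0.44,"wx": 0,"wy": -0.132,"wz": 0},
    {"grip": 0.6,"tx": -0.204,"ty": -0.07,"tz": -0.44,"wx": 0,"wy": -0.132,"wz": 0},
    {"grip": 0.6,"tx": -0.204,"ty": -0.07,"tz": -0.44,"wx": 0,"wy": -0.132,"wz": 0},
    {"grip": 0.6,"tx": -0.204,"ty": -0.07,"tz": -0.44,"wx": 0,"wy": -0.132,"wz": 0},
    {"grip": 0.6,"tx": -0.204,"ty": -0.07,"tz": -0.44,"wx": 0,"wy": -0.132,"wz": 0},
    {"grip": 0.6,"tx": -0.204,"ty": -0.07,"tz": -0.44,"wx": 0,"wy": -0.132,"wz": 0},
    {"grip": 0.6,"tx": -0.204,"ty": -0.07,"tz": -0.44,"wx": 0,"wy": -0.132,"wz": 0},
    {"grip": 0.6,"tx": -0.204,"ty": -0.07,"tz": -0.44,"wx": 0,"wy": -0.132,"wz": 0},
  ],
)

```text
time: 1.97
tcp_pos: [0.4089, 0.3979, 0.2789]
tool_rot: [-90.0, -0.0, 83.3]
contact_force: [0.4, 1.9, -1.3]
opening: 0.599
```

```bash
python3 - <<'E'
from h import *
goal([.53,.30,.30],down(83.3)); print(manip.get_obs()['tcp_pos'],manip.get_obs()['time'])
E
```

```text
t [-0.0831 -0.021  -0.1317] w [0.0002 0.0002 0.0002] rows~ 3.8
[0.40888277 0.39786557 0.27894946] 1.9667
```

Request:
move_arm(
  moves=[
    {"grip": 0.6,"tx": -0.083,"ty": -0.021,"tz": -0.132,"wx": 0,"wy": 0,"wz": 0},
    {"grip": 0.6,"tx": -0.083,"ty": -0.021,"tz": -0.132,"wx": 0,"wy": 0,"wz": 0},
    {"grip": 0.6,"tx": -0.083,"ty": -0.021,"tz": -0.132,"wx": 0,"wy": 0,"wz": 0},
    {"grip": 0.6,"tx": -0.083,"ty": -0.021,"tz": -0.132,"wx": 0,"wy": 0,"wz": 0},
    {"grip": 0.6,"tx": -0.083,"ty": -0.021,"tz": -0.132,"wx": 0,"wy": 0,"wz": 0},
    {"grip": 0.6,"tx": -0.083,"ty": -0.021,"tz": -0.132,"wx": 0,"wy": 0,"wz": 0},
    {"grip": 0.6,"tx": -0.083,"ty": -0.021,"tz": -0.132,"wx": 0,"wy": 0,"wz": 0},
  ],
)

```text
time: 2.55
tcp_pos: [0.5286, 0.3017, 0.2992]
tool_rot: [-90.0, 0.0, 83.3]
contact_force: [-0.9, 0.4, 0.4]
opening: 0.602
```

```bash
python3 - <<'E'
from h import *
import pickle
print(manip.get_obs()['tcp_pos'])
cal,im,d,P=snap('wrist','w1.png'); pickle.dump((cal,im,d,P),open('w1.pkl','wb'))
Q=P[d>0]; 
def rect(n,lo,hi):
    p=Q[np.all((Q>lo)&(Q<hi),axis=1)]; r=cv2.minAreaRect((p[:,:2]*1000).astype(np.float32)); print(n,len(p),np.round(r[0],1),np.round(r[1],1),round(r[2],2),np.percentile(p[:,2],[2,50,98]).round(4)); return p
rect('bench',[.45,.2,-.02],[.52,.25,.02])
rect('top',[.5,.28,.075],[.7,.42,.1])
p=rect('face',[.5,.28,.02],[.7,.335,.074])
# face plane fit
m=(abs((p[:,:2]-[.587,.314])@[.117,.993])<.008); p=p[m]
c=p.mean(0);n=np.linalg.svd(p-c)[2][2];print('plane',len(p),c.round(4),n.round(3))
goal([.40,-.015,.33],down(96.7))
E
```

```text
[0.52860576 0.3017173  0.29921532]
bench 1827 [485. 225.] [69.9 50. ] 0.01 [-0.0007  0.0011  0.0028]
top 519 [589.1 313.6] [  8.  100.5] 82.83 [0.0791 0.0809 0.0824]
face 343 [589.4 324.3] [29.5 98.4] 82.86 [0.0212 0.0567 0.072 ]
plane 212 [0.576  0.3136 0.0503] [ 0.135  0.987 -0.086]
t [-0.3299 -0.0306  0.0906] w [-0.0007 -0.2332  0.    ] rows~ 8.2
```

View pics/w1.png

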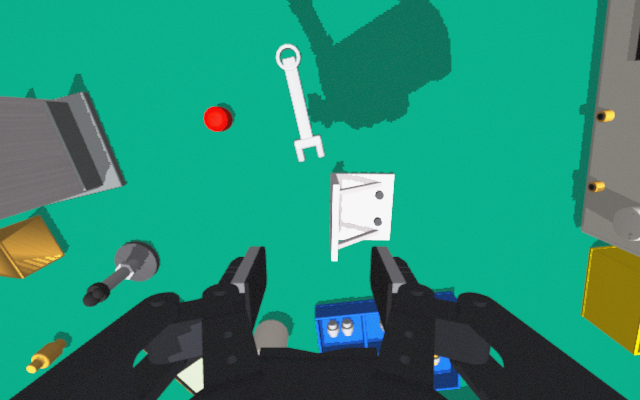

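Request:
move_arm(
  moves=[
    {"grip": 0.6,"tx": -0.33,"ty": -0.03,"tz": 0.09,"wx": 0,"wy": -0.233,"wz": 0},
    {"grip": 0.6,"tx": -0.33,"ty": -0.03,"tz": 0.09,"wx": 0,"wy": -0.233,"wz": 0},
    {"grip": 0.6,"tx": -0.33,"ty": -0.03,"tz": 0.09,"wx": 0,"wy": -0.233,"wz": 0},
    {"grip": 0.6,"tx": -0.33,"ty": -0.03,"tz": 0.09,"wx": 0,"wy": -0.233,"wz": 0},
    {"grip": 0.6,"tx": -0.33,"ty": -0.03,"tz": 0.09,"wx": 0,"wy": -0.233,"wz": 0},
    {"grip": 0.6,"tx": -0.33,"ty": -0.03,"tz": 0.09,"wx": 0,"wy": -0.233,"wz": 0},
    {"grip": 0.6,"tx": -0.33,"ty": -0.03,"tz": 0.09,"wx": 0,"wy": -0.233,"wz": 0},
    {"grip": 0.6,"tx": -0.33,"ty": -0.03,"tz": 0.09,"wx": 0,"wy": -0.233,"wz": 0},
  ],
)

```text
time: 3.27
tcp_pos: [0.4033, -0.0066, 0.3288]
tool_rot: [-90.0, 0.0, 96.8]
contact_force: [1.4, -1.9, 0.3]
opening: 0.603
```

Request:
move_arm(
  moves=[
    {"grip": 0.6,"tx": 0,"ty": 0,"tz": 0,"wx": 0,"wy": 0,"wz": 0},
    {"grip": 0.6,"tx": 0,"ty": 0,"tz": 0,"wx": 0,"wy": 0,"wz": 0},
    {"grip": 0.6,"tx": 0,"ty": 0,"tz": 0,"wx": 0,"wy": 0,"wz": 0},
  ],
)

```text
time: 3.52
tcp_pos: [0.4048, -0.0056, 0.3287]
tool_rot: [-90.0, -0.0, 96.7]
contact_force: [0.1, -0.2, -0.6]
opening: 0.601
```

```bash
python3 - <<'E'
from h import *
import pickle
print(manip.get_obs()['tcp_pos'])
cal,im,d,P=snap('wrist','w2.png'); pickle.dump((cal,im,d,P),open('w2.pkl','wb'))
Q=P[d>0]; 
def rect(n,lo,hi):
    p=Q[np.all((Q>lo)&(Q<hi),axis=1)]; r=cv2.minAreaRect((p[:,:2]*1000).astype(np.float32)); print(n,len(p),np.round(r[0],1),np.round(r[1],1),round(r[2],2),np.percentile(p[:,2],[2,50,98]).round(4)); return p
rect('plate',[.36,-.045,.157],[.56,.03,.2])
rect('plate',[.36,-.045,.06],[.56,.03,.2])
rect('sample',[.36,-.12,.157],[.56,-.045,.2])
E
```

```text
[ 0.40477548 -0.00559221  0.32868103]
plate 620 [459.8 -18.6] [119.3   6.1] 6.78 [0.1598 0.1629 0.1643]
plate 994 [459.8 -18.6] [119.5   6.1] 6.75 [0.067  0.1623 0.1642]
sample 520 [452.5 -89.7] [82.8  6.7] 6.6 [0.1577 0.1629 0.1644]
```

```bash
python3 - <<'E'
from h import *
goal([.4598,-.017,.130],down(96.75))
E
```

```text
t [-0.0182  0.1986 -0.053 ] w [ 0.0002 -0.0001  0.0003] rows~ 4.9
```

Request:
move_arm(
  moves=[
    {"grip": 0.6,"tx": -0.018,"ty": 0.04,"tz": -0.053,"wx": 0,"wy": 0,"wz": 0},
    {"grip": 0.6,"tx": -0.018,"ty": 0.08,"tz": -0.053,"wx": 0,"wy": 0,"wz": 0},
    {"grip": 0.6,"tx": -0.018,"ty": 0.12,"tz": -0.053,"wx": 0,"wy": 0,"wz": 0},
    {"grip": 0.6,"tx": -0.018,"ty": 0.15,"tz": -0.053,"wx": 0,"wy": 0,"wz": 0},
    {"grip": 0.6,"tx": -0.018,"ty": 0.175,"tz": -0.053,"wx": 0,"wy": 0,"wz": 0},
    {"grip": 0.6,"tx": -0.018,"ty": 0.19,"tz": -0.053,"wx": 0,"wy": 0,"wz": 0},
    {"grip": 0.6,"tx": -0.018,"ty": 0.199,"tz": -0.053,"wx": 0,"wy": 0,"wz": 0},
    {"grip": 0.6,"tx": -0.018,"ty": 0.199,"tz": -0.053,"wx": 0,"wy": 0,"wz": 0},
  ],
)

```text
time: 4.23
tcp_pos: [0.4591, -0.0166, 0.128]
tool_rot: [-89.8, -0.1, 96.8]
contact_force: [-0.2, -0.3, 0.7]
opening: 0.604
```

Request:
move_arm(
  moves=[
    {"grip": 0.0,"tx": 0,"ty": 0,"tz": 0,"wx": 0,"wy": 0,"wz": 0},
    {"grip": 0.0,"tx": 0,"ty": 0,"tz": 0,"wx": 0,"wy": 0,"wz": 0},
    {"grip": 0.0,"tx": 0,"ty": 0,"tz": 0,"wx": 0,"wy": 0,"wz": 0},
    {"grip": 0.0,"tx": 0,"ty": 0,"tz": 0,"wx": 0,"wy": 0,"wz": 0},
    {"grip": 0.0,"tx": 0,"ty": 0,"tz": 0,"wx": 0,"wy": 0,"wz": 0},
    {"grip": 0.0,"tx": 0,"ty": 0,"tz": 0,"wx": 0,"wy": 0,"wz": 0},
    {"grip": 0.0,"tx": 0,"ty": 0,"tz": 0,"wx": 0,"wy": 0,"wz": 0},
    {"grip": 0.0,"tx": 0,"ty": 0,"tz": 0,"wx": 0,"wy": 0,"wz": 0},
  ],
)

```text
time: 4.9
tcp_pos: [0.4603, -0.018, 0.1307]
tool_rot: [-90.1, 0.0, 96.6]
contact_force: [-1.5, 3.9, 11.9]
opening: 0.06
```

Request:
move_arm(
  moves=[
    {"grip": 0.0,"tx": 0,"ty": -0.01,"tz": 0,"wx": 0,"wy": 0,"wz": 0},
    {"grip": 0.0,"tx": 0,"ty": -0.03,"tz": 0,"wx": 0,"wy": 0,"wz": 0},
    {"grip": 0.0,"tx": 0,"ty": -0.05,"tz": 0,"wx": 0,"wy": 0,"wz": 0},
    {"grip": 0.0,"tx": 0,"ty": -0.08,"tz": 0,"wx": 0,"wy": 0,"wz": 0},
    {"grip": 0.0,"tx": 0,"ty": -0.11,"tz": 0,"wx": 0,"wy": 0,"wz": 0},
    {"grip": 0.0,"tx": 0,"ty": -0.14,"tz": 0,"wx": 0,"wy": 0,"wz": 0},
    {"grip": 0.0,"tx": 0,"ty": -0.17,"tz": 0,"wx": 0,"wy": 0,"wz": 0},
    {"grip": 0.0,"tx": 0,"ty": -0.18,"tz": 0,"wx": 0,"wy": 0,"wz": 0},
  ],
)

```text
time: 5.57
tcp_pos: [0.4607, -0.0183, 0.3142]
tool_rot: [-90.3, 0.1, 96.7]
contact_force: [0.8, 0.4, -2.7]
opening: 0.061
```

```bash
cat > pl.py <<'E'
from h import *
# bracket: n (=x axis) , w (=y axis)... face upper-edge midpoint
a=np.radians(82.85); n=np.array([np.cos(a),np.sin(a),0]); E=np.array([.5886,.3126,.080])
th=np.radians(20); z=np.array([0,0,1.])
up=np.sin(th)*n+np.cos(th)*z; xp=np.cos(th)*n-np.sin(th)*z
def tool(gap=.0,clr=.0,s=.119):
    # s: distance of TCP above lower edge along plate
    corner=E*[1,1,0]-n*(.080*np.tan(th)+gap)+z*clr
    o=corner-.003*xp
    y=-up; x=xp; zz=np.cross(x,y)
    return o+s*up, np.stack([x,y,zz],1)
E
python3 - <<'E'
from pl import *
s=manip.get_obs(); print(s['tcp_pos'],s['tool_rot'],s['contact_force'],s['torque'])
cal,im,d,P=snap('wrist','w3.png')
Q=P[d>0]; R0=rot(s['tool_rot']); q=(Q-s['tcp_pos'])@R0
m=(abs(q[:,0])<.03)&(q[:,1]>-.05)&(q[:,1]<.14)&(abs(q[:,2])<.1)
p=q[m]; print(len(p))
for lo in np.arange(-.05,.14,.01):
    k=p[(p[:,1]>=lo)&(p[:,1]<lo+.01)]
    if len(k)>3: print(lo.round(2),len(k),np.percentile(k[:,0],[2,50,98]).round(4),np.percentile(k[:,2],[2,98]).round(4))
t,Rt=tool(.001,.06); goal(t,Rt); print(t)
cv2.imwrite('pics/w3c.png',cv2.imread('pics/w3.png')[60:400])
E
```

```text
[ 0.46069781 -0.01834242  0.31418801] [-90.33075563   0.09804372  96.65138796] [ 0.77748203  0.42391289 -2.68400649] [-0.01250446 -0.02828551  0.08966118]
7387
-0.05 1872 [-0.0272  0.0026  0.0251] [-0.0085  0.0131]
-0.04 4065 [-0.0088 -0.0014  0.0054] [-0.0255  0.0586]
-0.03 669 [-0.0172 -0.0022  0.0139] [0.0058 0.0602]
-0.02 538 [-0.0171 -0.0008  0.0139] [0.0058 0.0603]
-0.01 157 [-0.0155 -0.0019  0.0122] [0.0058 0.0603]
0.0 13 [-0.0041 -0.0019  0.0008] [0.0601 0.0604]
0.01 15 [-0.0043 -0.0015  0.0009] [0.0601 0.0603]
0.02 10 [-0.004  -0.002   0.0005] [0.0602 0.0603]
0.03 6 [-0.0039 -0.0001  0.0013] [0.0596 0.0602]
0.04 10 [-0.0043 -0.0018  0.0007] [0.0601 0.0603]
0.05 9 [-0.0038 -0.0015  0.0009] [0.0601 0.0603]
0.06 7 [-0.0034 -0.0015  0.0004] [0.0603 0.0603]
0.08 8 [-0.0043 -0.0018  0.0005] [0.0601 0.0604]
0.1 7 [-0.0037 -0.0015  0.0007] [0.0602 0.0604]
t [ 0.3218  0.1419 -0.166 ] w [0.0487 0.2372 0.3463] rows~ 9.3
[0.58956633 0.32030333 0.17284948]
```

View pics/w3c.png

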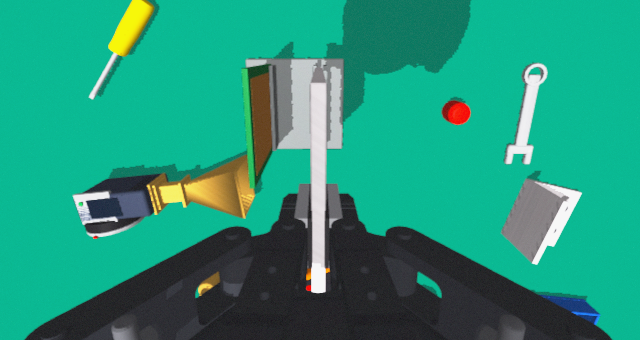

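Request:
move_arm(
  moves=[
    {"grip": 0.0,"tx": 0.322,"ty": 0.142,"tz": -0.166,"wx": 0.0487,"wy": 0.2372,"wz": 0.3463},
    {"grip": 0.0,"tx": 0.322,"ty": 0.142,"tz": -0.166,"wx": 0.0487,"wy": 0.2372,"wz": 0.3463},
    {"grip": 0.0,"tx": 0.322,"ty": 0.142,"tz": -0.166,"wx": 0.0487,"wy": 0.2372,"wz": 0.3463},
    {"grip": 0.0,"tx": 0.322,"ty": 0.142,"tz": -0.166,"wx": 0.0487,"wy": 0.2372,"wz": 0.3463},
    {"grip": 0.0,"tx": 0.322,"ty": 0.142,"tz": -0.166,"wx": 0.0487,"wy": 0.2372,"wz": 0.3463},
    {"grip": 0.0,"tx": 0.322,"ty": 0.142,"tz": -0.166,"wx": 0.0487,"wy": 0.2372,"wz": 0.3463},
    {"grip": 0.0,"tx": 0.322,"ty": 0.142,"tz": -0.166,"wx": 0.0487,"wy": 0.2372,"wz": 0.3463},
    {"grip": 0.0,"tx": 0.322,"ty": 0.142,"tz": -0.166,"wx": 0.0487,"wy": 0.2372,"wz": 0.3463},
  ],
)

```text
time: 6.28
tcp_pos: [0.5551, 0.2377, 0.2013]
tool_rot: [-89.5, 20.0, 83.1]
contact_force: [1.1, -0.7, -2.3]
opening: 0.062
```

```bash
python3 - <<'E'
from pl import *
t,Rt=tool(.001,.06); goal(t,Rt); print(t)
E
```

```text
t [ 0.0907 -0.003  -0.0242] w [-0.0069  0.0035 -0.0002] rows~ 2.3
[0.58956633 0.32030333 0.17284948]
```

Request:
move_arm(
  moves=[
    {"grip": 0.0,"tx": 0.04,"ty": -0.003,"tz": -0.012,"wx": -0.007,"wy": 0.0035,"wz": 0},
    {"grip": 0.0,"tx": 0.07,"ty": -0.003,"tz": -0.024,"wx": -0.007,"wy": 0.0035,"wz": 0},
    {"grip": 0.0,"tx": 0.09,"ty": -0.003,"tz": -0.024,"wx": -0.007,"wy": 0.0035,"wz": 0},
    {"grip": 0.0,"tx": 0.09,"ty": -0.003,"tz": -0.024,"wx": -0.007,"wy": 0.0035,"wz": 0},
    {"grip": 0.0,"tx": 0.09,"ty": -0.003,"tz": -0.024,"wx": -0.007,"wy": 0.0035,"wz": 0},
    {"grip": 0.0,"tx": 0.09,"ty": -0.003,"tz": -0.024,"wx": -0.007,"wy": 0.0035,"wz": 0},
  ],
)

```text
time: 6.78
tcp_pos: [0.5892, 0.317, 0.1745]
tool_rot: [-90.0, 20.0, 82.8]
contact_force: [-0.0, -0.8, -2.2]
opening: 0.062
```

```bash
python3 - <<'E'
from pl import *
s=manip.get_obs(); print(s['contact_force'])
t,Rt=tool(.001,.06); goal(t,Rt)
t,Rt=tool(.001,.003); goal(t,Rt); print(t)
E
```

```text
[-0.03228296 -0.81244501 -2.23135203]
t [0.0037 0.0004 0.0001] w [ 0.     -0.0008 -0.0004] rows~ 0.1
t [0.0232 0.0539 0.0001] w [ 0.     -0.0008 -0.0004] rows~ 1.4
[0.58956633 0.32030333 0.11584948]
```

Lower to 3 mm above the bench, slowly.

Request:
move_arm(
  moves=[
    {"grip": 0.0,"tx": 0.008,"ty": 0.015,"tz": 0,"wx": 0,"wy": 0,"wz": 0},
    {"grip": 0.0,"tx": 0.013,"ty": 0.028,"tz": 0,"wx": 0,"wy": 0,"wz": 0},
    {"grip": 0.0,"tx": 0.018,"ty": 0.039,"tz": 0,"wx": 0,"wy": 0,"wz": 0},
    {"grip": 0.0,"tx": 0.021,"ty": 0.048,"tz": 0,"wx": 0,"wy": 0,"wz": 0},
    {"grip": 0.0,"tx": 0.023,"ty": 0.054,"tz": 0,"wx": 0,"wy": 0,"wz": 0},
    {"grip": 0.0,"tx": 0.023,"ty": 0.054,"tz": 0,"wx": 0,"wy": 0,"wz": 0},
    {"grip": 0.0,"tx": 0.023,"ty": 0.054,"tz": 0,"wx": 0,"wy": 0,"wz": 0},
  ],
)

```text
time: 7.37
tcp_pos: [0.5901, 0.3205, 0.1162]
tool_rot: [-90.0, 20.0, 82.8]
contact_force: [0.3, -0.4, -2.8]
opening: 0.062
```

```bash
python3 - <<'E'
from pl import *
s=manip.get_obs(); print(s['contact_force'])
t,Rt=tool(.001,.000); goal(t,Rt)
import pickle
for nme in ['top','scene']:
    cal,im,d,P=snap(nme,nme+'1.png'); Q=P[d>0]; r=(Q-[E[0],E[1],0]); wv=np.cross(z,n)
    c=np.stack([r@n,r@wv,r[:,2]],1)
    for zl in [.03,.06,.09,.12]:
        k=c[(abs(c[:,2]-zl)<.012)&(c[:,0]>-.12)&(c[:,0]<.03)&(abs(c[:,1])<.1)]
        if len(k)>5: print(nme,zl,len(k),'n',np.percentile(k[:,0]-(k[:,2]-zl)*np.tan(th),[5,50,95]).round(4),'w',np.percentile(k[:,1],[2,98]).round(4))
E
```

```text
[ 0.27193586 -0.44795294 -2.79019309]
t [0.0009 0.0032 0.0005] w [ 0.0004 -0.001  -0.    ] rows~ 0.1
top 0.03 222 n [-0.027  -0.0249 -0.0229] w [-0.0535  0.0623]
top 0.06 228 n [-0.0161 -0.0142 -0.0121] w [-0.0534  0.0613]
top 0.09 263 n [-0.0055 -0.0032 -0.0014] w [-0.0542  0.0616]
top 0.12 242 n [0.0032 0.0074 0.0094] w [-0.0549  0.0623]
scene 0.03 138 n [-0.0261 -0.0252  0.0091] w [-0.0614  0.0534]
scene 0.06 191 n [-0.0152 -0.0114  0.0286] w [-0.0617  0.0517]
scene 0.09 110 n [-0.0044 -0.0035  0.0094] w [-0.0614  0.0452]
scene 0.12 99 n [0.0006 0.0072 0.0247] w [-0.0611 -0.0049]
```

Request:
move_arm(
  moves=[
    {"grip": 0.0,"tx": 0.0005,"ty": 0.001,"tz": 0,"wx": 0,"wy": 0,"wz": 0},
    {"grip": 0.0,"tx": 0.001,"ty": 0.002,"tz": 0,"wx": 0,"wy": 0,"wz": 0},
    {"grip": 0.0,"tx": 0.001,"ty": 0.003,"tz": 0,"wx": 0,"wy": 0,"wz": 0},
    {"grip": 0.0,"tx": 0.001,"ty": 0.003,"tz": 0,"wx": 0,"wy": 0,"wz": 0},
    {"grip": 0.0,"tx": 0.001,"ty": 0.003,"tz": 0,"wx": 0,"wy": 0,"wz": 0},
  ],
)

```text
time: 7.88
tcp_pos: [0.5901, 0.3204, 0.1131]
tool_rot: [-90.1, 20.0, 82.8]
contact_force: [-0.0, -2.6, -1.4]
opening: 0.061
```

Request:
move_arm(
  moves=[
    {"grip": 0.15,"tx": 0,"ty": 0,"tz": 0,"wx": 0,"wy": 0,"wz": 0},
    {"grip": 0.15,"tx": 0,"ty": 0,"tz": 0,"wx": 0,"wy": 0,"wz": 0},
    {"grip": 0.3,"tx": 0,"ty": 0,"tz": 0,"wx": 0,"wy": 0,"wz": 0},
    {"grip": 0.3,"tx": 0,"ty": 0,"tz": 0,"wx": 0,"wy": 0,"wz": 0},
    {"grip": 0.3,"tx": 0,"ty": 0,"tz": 0,"wx": 0,"wy": 0,"wz": 0},
  ],
)

```text
time: 8.3
tcp_pos: [0.5901, 0.3207, 0.1132]
tool_rot: [-90.1, 20.0, 82.8]
contact_force: [0.9, -0.6, 0.4]
opening: 0.302
```

Request:
move_arm(
  moves=[
    {"grip": 0.3,"tx": 0,"ty": -0.02,"tz": 0,"wx": 0,"wy": 0,"wz": 0},
    {"grip": 0.3,"tx": 0,"ty": -0.05,"tz": 0,"wx": 0,"wy": 0,"wz": 0},
    {"grip": 0.3,"tx": 0,"ty": -0.09,"tz": 0,"wx": 0,"wy": 0,"wz": 0},
    {"grip": 0.3,"tx": 0,"ty": -0.12,"tz": 0,"wx": 0,"wy": 0,"wz": 0},
    {"grip": 0.3,"tx": 0,"ty": -0.15,"tz": 0,"wx": 0,"wy": 0,"wz": 0},
  ],
)

```text
time: 8.72
tcp_pos: [0.5963, 0.3721, 0.2562]
tool_rot: [-90.1, 19.9, 82.8]
contact_force: [0.8, 0.3, -0.1]
opening: 0.299
```

```bash
cat > chk.py <<'E'
from pl import *
wv=np.cross(z,n)
for nme in ['top','scene','wrist']:
    cal,im,d,P=snap(nme,nme+'2.png'); Q=P[d>0]; r=(Q-[E[0],E[1],0])
    c=np.stack([r@n,r@wv,r[:,2]],1)
    for zl in [.03,.06,.09,.12]:
        k=c[(abs(c[:,2]-zl)<.012)&(c[:,0]>-.12)&(c[:,0]<.03)&(abs(c[:,1])<.1)]
        if len(k)>5: print(nme,zl,len(k),'n',np.percentile(k[:,0]-(k[:,2]-zl)*np.tan(th),[5,50,95]).round(4),'w',np.percentile(k[:,1],[2,98]).round(4),'slope',np.polyfit(k[:,1],k[:,0]-(k[:,2]-zl)*np.tan(th),1)[0].round(3))
    k=c[(c[:,2]>.133)&(c[:,0]>-.12)&(c[:,0]<.06)&(abs(c[:,1])<.1)&(c[:,2]<.16)]
    if len(k)>10:print('top edge',np.median(k,0).round(4),k[:,1].min(),k[:,1].max(), k[:,2].max())
E
python3 chk.py
```

```text
top 0.03 214 n [-0.026  -0.0241 -0.0217] w [-0.0532  0.0621] slope -0.001
top 0.06 240 n [-0.0152 -0.0132 -0.0115] w [-0.0534  0.0613] slope 0.001
top 0.09 269 n [-0.0047 -0.0025 -0.0007] w [-0.0539  0.0617] slope 0.001
top 0.12 286 n [0.0064 0.0083 0.0103] w [-0.0539  0.0621] slope 0.002
top edge [0.0157 0.0042 0.1401] -0.05613295766207583 0.06324099651006879 0.14836556767153475
scene 0.03 143 n [-0.0254 -0.0243  0.0103] w [-0.0604  0.0524] slope -0.074
scene 0.06 200 n [-0.0145 -0.0096  0.0281] w [-0.0607  0.053 ] slope 0.003
scene 0.09 117 n [-0.0035 -0.0028  0.008 ] w [-0.0614  0.055 ] slope -0.033
scene 0.12 118 n [0.0071 0.008  0.0121] w [-0.0631  0.0544] slope -0.017
top edge [ 0.0176 -0.0075  0.1415] -0.06345872989480424 0.05940070615749658 0.14604833168977716
wrist 0.03 377 n [0.0011 0.0049 0.0092] w [-0.0392  0.0493] slope -0.01
wrist 0.06 780 n [0.0016 0.007  0.0288] w [-0.0457  0.0483] slope -0.016
wrist 0.09 642 n [0.0021 0.0055 0.0091] w [-0.0477  0.0484] slope -0.006
wrist 0.12 6 n [0.006  0.0082 0.0103] w [0.0593 0.0594] slope 15.519
top edge [0.0168 0.0049 0.1431] -0.0601405377214675 0.059331908820082206 0.14565216248393395
```

```bash
cat > dial.py <<'E'
from h import *
D=np.array([.667,-.300,.039]); hd=np.radians(102.9-90); h=np.array([np.cos(hd),np.sin(hd),0]); z=np.array([0,0,1.])
def view(dist=.28,el=45,off=np.zeros(3)):
    e=np.radians(el); cam=D+off+dist*(np.cos(e)*h+np.sin(e)*z)
    t=np.radians(90-el)-np.arctan2(.27472,.96152)
    y=-np.sin(t)*h-np.cos(t)*z; zz=np.cos(t)*h-np.sin(t)*z; x=np.cross(y,zz)
    Rt=np.stack([x,y,zz],1); return cam-Rt@np.array([-.0011,-.1435,.0685]),Rt
E
python3 - <<'E'
from dial import *
p,Rt=view(); print(p,R.from_matrix(Rt).as_euler('xyz',degrees=True)); goal(p,Rt)
goal([.63,.2,.28],down(0))
E
```

```text
[ 0.73393909 -0.28579738  0.14481487] [-119.0546041    0.         -77.1      ]
t [-0.5605  0.3216 -0.2172] w [0.3372 2.6316 0.6022] rows~ 21.8
t [-0.1652  0.0347 -0.0542] w [ 0.2534  1.4297 -0.2798] rows~ 11.8
```

Request:
move_arm(
  moves=[
    {"grip": 0.3,"tx": -0.165,"ty": 0.03,"tz": -0.054,"wx": 0.253,"wy": 1.43,"wz": -0.28},
    {"grip": 0.3,"tx": -0.165,"ty": 0.03,"tz": -0.054,"wx": 0.253,"wy": 1.43,"wz": -0.28},
    {"grip": 0.3,"tx": -0.165,"ty": 0.03,"tz": -0.054,"wx": 0.253,"wy": 1.43,"wz": -0.28},
    {"grip": 0.3,"tx": -0.165,"ty": 0.03,"tz": -0.054,"wx": 0.253,"wy": 1.43,"wz": -0.28},
    {"grip": 0.3,"tx": -0.165,"ty": 0.03,"tz": -0.054,"wx": 0.253,"wy": 1.43,"wz": -0.28},
    {"grip": 0.3,"tx": -0.165,"ty": 0.03,"tz": -0.054,"wx": 0.253,"wy": 1.43,"wz": -0.28},
    {"grip": 0.3,"tx": -0.165,"ty": 0.03,"tz": -0.054,"wx": 0.253,"wy": 1.43,"wz": -0.28},
    {"grip": 0.3,"tx": -0.165,"ty": 0.03,"tz": -0.054,"wx": 0.253,"wy": 1.43,"wz": -0.28},
  ],
)

```text
time: 9.53
tcp_pos: [0.6289, 0.1996, 0.2811]
tool_rot: [-93.4, 6.4, 25.9]
contact_force: [1.2, 0.4, -0.4]
opening: 0.301
```

```bash
python3 - <<'E'
from dial import *
p,Rt=view(); goal(p,Rt); goal([.70,-.05,.26],Rt)
E
```

```text
t [-0.1017  0.1765 -0.4731] w [-0.2209  1.7507  0.426 ] rows~ 14.5
t [-0.0425  0.0409 -0.2537] w [-0.2209  1.7507  0.426 ] rows~ 14.5
```

Request:
move_arm(
  moves=[
    {"grip": 0.3,"tx": -0.0425,"ty": 0.041,"tz": -0.254,"wx": -0.221,"wy": 1.75,"wz": 0.426},
    {"grip": 0.3,"tx": -0.0425,"ty": 0.041,"tz": -0.254,"wx": -0.221,"wy": 1.75,"wz": 0.426},
    {"grip": 0.3,"tx": -0.0425,"ty": 0.041,"tz": -0.254,"wx": -0.221,"wy": 1.75,"wz": 0.426},
    {"grip": 0.3,"tx": -0.0425,"ty": 0.041,"tz": -0.254,"wx": -0.221,"wy": 1.75,"wz": 0.426},
    {"grip": 0.3,"tx": -0.0425,"ty": 0.041,"tz": -0.254,"wx": -0.221,"wy": 1.75,"wz": 0.426},
    {"grip": 0.3,"tx": -0.0425,"ty": 0.041,"tz": -0.254,"wx": -0.221,"wy": 1.75,"wz": 0.426},
    {"grip": 0.3,"tx": -0.0425,"ty": 0.041,"tz": -0.254,"wx": -0.221,"wy": 1.75,"wz": 0.426},
    {"grip": 0.3,"tx": -0.0425,"ty": 0.041,"tz": -0.254,"wx": -0.221,"wy": 1.75,"wz": 0.426},
  ],
)

```text
time: 10.2
tcp_pos: [0.702, -0.0529, 0.2593]
tool_rot: [-109.5, 8.9, -31.6]
contact_force: [-0.0, 0.9, -0.4]
opening: 0.3
```

```bash
python3 - <<'E'
from dial import *
p,Rt=view(); goal(p,Rt)
E
```

```text
t [ 0.1652  0.1454 -0.1411] w [-0.0958  0.7831  0.1915] rows~ 6.5
```

Request:
move_arm(
  moves=[
    {"grip": 0.3,"tx": 0.165,"ty": 0.145,"tz": -0.141,"wx": -0.096,"wy": 0.783,"wz": 0.192},
    {"grip": 0.3,"tx": 0.165,"ty": 0.145,"tz": -0.141,"wx": -0.096,"wy": 0.783,"wz": 0.192},
    {"grip": 0.3,"tx": 0.165,"ty": 0.145,"tz": -0.141,"wx": -0.096,"wy": 0.783,"wz": 0.192},
    {"grip": 0.3,"tx": 0.165,"ty": 0.145,"tz": -0.141,"wx": -0.096,"wy": 0.783,"wz": 0.192},
    {"grip": 0.3,"tx": 0.165,"ty": 0.145,"tz": -0.141,"wx": -0.096,"wy": 0.783,"wz": 0.192},
    {"grip": 0.3,"tx": 0.165,"ty": 0.145,"tz": -0.141,"wx": -0.096,"wy": 0.783,"wz": 0.192},
    {"grip": 0.3,"tx": 0.165,"ty": 0.145,"tz": -0.141,"wx": -0.096,"wy": 0.783,"wz": 0.192},
    {"grip": 0.3,"tx": 0.165,"ty": 0.145,"tz": -0.141,"wx": -0.096,"wy": 0.783,"wz": 0.192},
  ],
)

```text
time: 10.87
tcp_pos: [0.7346, -0.2851, 0.1412]
tool_rot: [-119.2, 0.2, -77.0]
contact_force: [-1.2, 0.0, -0.2]
opening: 0.299
```

```bash
python3 - <<'E'
from dial import *
import pickle
cal,im,d,P=snap('wrist','w4.png'); pickle.dump((cal,im,d,P),open('w4.pkl','wb'))
for q in ['mark','pointer','mark_tip','horn']:
    for r in manip.cut_out(q,'wrist')[:2]: print(q,r['p'],r['bbox'],r['region'].sum())
u,v=proj(cal,D).round().astype(int); print(u,v)
a=im[max(0,v-75):v+75,u-90:u+110,::-1]; cv2.imwrite('pics/w4c.png',cv2.resize(a,None,fx=4,fy=4,interpolation=2))
E
```

```text
mark 0.8 [276.0, 181.0, 80.4, 69.5] 1571
pointer 0.56 [308.8, 198.1, 15.3, 41.7] 313
mark_tip 0.97 [272.5, 185.2, 86.3, 62.1] 1392
horn 0.67 [75.6, 185.2, 286.3, 100.0] 18363
316 210
```

View pics/w4c.png

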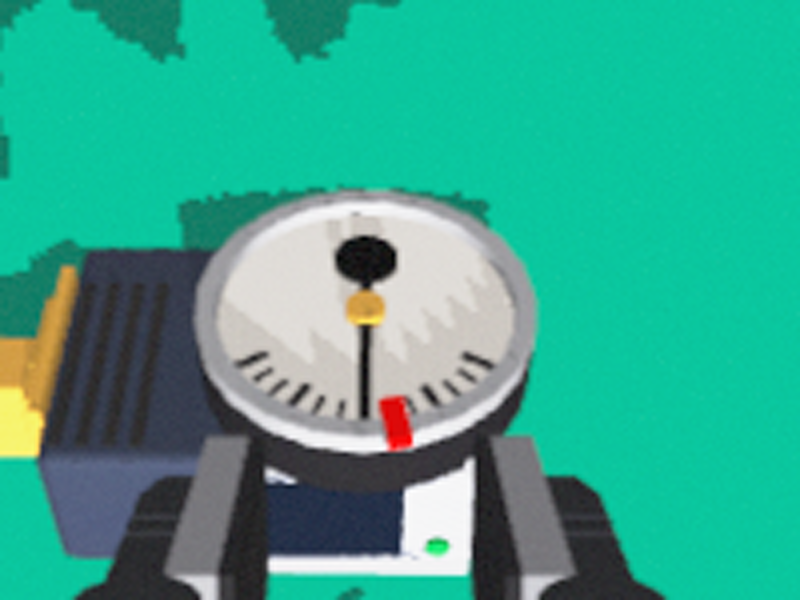

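```bash
python3 - <<'E'
from dial import *
import pickle
from scipy.optimize import least_squares
cal,im,d,P=pickle.load(open('w4.pkl','rb'))
I=im.astype(int); u0,v0=316-90,210-75
red=(I[...,0]>150)&(I[...,1]<70)&(I[...,2]<70)&(d>0); vv,uu=np.nonzero(red); print('red px',len(vv),uu.mean()-u0,vv.mean()-v0)
# dial white region plane
hs=cv2.cvtColor(im,cv2.COLOR_RGB2HSV); 
Y,X=np.mgrid[0:400,0:640]; ell=((X-(u0+91.5))/36)**2+((Y-(v0+77))/25)**2<1
pt=P[ell&(d>0)]; c=np.median(pt,0); 
for _ in range(5):
    nrm=np.linalg.svd(pt-c)[2][2]; r=(pt-c)@nrm; pt=pt[abs(r)<2.5*r.std()+1e-4]; c=pt.mean(0)
nrm*=np.sign(nrm@h); print('dial normal',nrm.round(3),'heading',np.degrees(np.arctan2(nrm[1],nrm[0])),'resid',r.std(),len(pt),c.round(4))
hh=np.array([nrm[0],nrm[1],0]);hh/=np.linalg.norm(hh); ex=np.cross(hh,z)*-1 # beam dir = h rot +90
ex=np.array([-hh[1],hh[0],0])
# bezel silhouette: grey-ish ring outer contour -> project onto plane
def onplane(u,v,off):
    K=cal['intrinsics'];dr=np.stack([(u-K[0,2])/K[0,0],-(v-K[1,2])/K[1,1],-np.ones_like(u,float)],-1)@rot(cal['attitude']).T
    o=cal['position']; t=((c+off*hh-o)@hh)/(dr@hh); return o+dr*t[...,None]
ring=(hs[...,1]<45)&(hs[...,2]>90)&(hs[...,2]<190)
for nm,mask in [('red',red)]:
    p=P[mask]; q=np.stack([(p-c)@ex,(p-c)@z,(p-c)@hh],1); print(nm,'med',np.median(q,0).round(4))
# points of cloud on bezel: stand out from dial plane 
q=np.stack([(P-c)@ex,(P-c)@z,(P-c)@hh],-1); m=(d>0)&(abs(q[...,0])<.05)&(abs(q[...,1])<.05)&(abs(q[...,2])<.012)
hist=np.histogram(q[m][:,2],bins=np.arange(-.012,.013,.001)); print(hist[0])
b=q[m&(np.hypot(q[...,0],q[...,1])>.030)]; 
for zz in [.04,.035,.03,.02,0,-.02,-.03,-.035]:
    k=b[abs(b[:,1]-zz)<.002]; 
    if len(k): print(zz,k[:,0].min().round(4),k[:,0].max().round(4))
hub=(I[...,0]>150)&(I[...,2]<110)&(I[...,1]>90)&ell; p=q[hub]; print('hub',np.median(p,0).round(4))
pu=(I.sum(-1)<120)&ell&(Y>v0+82); p=q[pu&(d>0)]; print('pointer',len(p),np.median(p,0).round(4),np.polyfit(p[:,1],p[:,0],1))
bob=(I.sum(-1)<120)&ell&(Y<v0+72); p=q[bob&(d>0)]; print('bob',len(p),p.mean(0).round(4))
gy,gx=np.nonzero(pu); print('tip px',gy.max()-v0)
# red outline at the plane
for off in [0,.002,.004]:
    p=onplane(uu.astype(float),vv.astype(float),off); print(off,((p-c)@ex).mean(),((p-c)@z).min(),((p-c)@z).max())
E
```

```text
red px 70 98.6142857142857 105.27142857142857
dial normal [0.975 0.221 0.002] heading 12.774053991902294 resid 0.0006043801768626701 2609 [ 0.6638 -0.3021  0.0383]
red med [-0.0062  0.0371  0.0051]
[  61   71   74   88   81   85   84  101  117   87  224 1496 1263  418
  343  765  338  131   83   71  100   83   81   86]
0.04 -0.0112 0.0136
0.035 -0.0211 0.0231
0.03 -0.0265 0.028
0.02 -0.0333 0.0347
0 -0.0364 0.038
-0.02 -0.0304 0.0316
-0.03 -0.0215 0.0236
-0.035 -0.05 0.0499
hub [0.0004 0.0027 0.0026]
pointer 22 [0.0003 0.02   0.0011] [-0.3549312   0.00709031]
bob 126 [ 0.0003 -0.0142  0.0017]
tip px 101
0 -0.0061075665623098125 0.02594122421352999 0.038595801582747176
0.002 -0.006051939360628062 0.027595734152213565 0.040125945141709425
0.004 -0.005996312158946308 0.02925024409089725 0.041656088700671785
```

```bash
python3 - <<'E'
from h import *
goal([.6166,-.2518,.22],down(12.77))
E
```

```text
t [-0.0553 -0.0098 -0.1319] w [ 0.3948 -1.5195 -0.3923] rows~ 12.9
```

Request:
move_arm(
  moves=[
    {"grip": 0.75,"tx": -0.055,"ty": -0.03,"tz": -0.132,"wx": 0.395,"wy": -1.52,"wz": -0.392},
    {"grip": 0.75,"tx": -0.055,"ty": -0.03,"tz": -0.132,"wx": 0.395,"wy": -1.52,"wz": -0.392},
    {"grip": 0.75,"tx": -0.055,"ty": -0.03,"tz": -0.132,"wx": 0.395,"wy": -1.52,"wz": -0.392},
    {"grip": 0.75,"tx": -0.055,"ty": -0.03,"tz": -0.132,"wx": 0.395,"wy": -1.52,"wz": -0.392},
    {"grip": 0.75,"tx": -0.055,"ty": -0.03,"tz": -0.132,"wx": 0.395,"wy": -1.52,"wz": -0.392},
    {"grip": 0.75,"tx": -0.055,"ty": -0.03,"tz": -0.132,"wx": 0.395,"wy": -1.52,"wz": -0.392},
    {"grip": 0.75,"tx": -0.055,"ty": -0.03,"tz": -0.132,"wx": 0.395,"wy": -1.52,"wz": -0.392},
    {"grip": 0.75,"tx": -0.055,"ty": -0.03,"tz": -0.132,"wx": 0.395,"wy": -1.52,"wz": -0.392},
  ],
)

```text
time: 11.78
tcp_pos: [0.6259, -0.2492, 0.2387]
tool_rot: [-101.6, 5.7, -23.8]
contact_force: [0.3, -0.3, -0.1]
opening: 0.749
```

```bash
python3 - <<'E'
from h import *
goal([.6166,-.2518,.22],down(12.77))
E
```

```text
t [-0.0055  0.0202 -0.0021] w [ 0.1635 -0.6251 -0.1601] rows~ 5.3
```

Request:
move_arm(
  moves=[
    {"grip": 0.75,"tx": -0.0055,"ty": 0.02,"tz": -0.002,"wx": 0.1635,"wy": -0.625,"wz": -0.16},
    {"grip": 0.75,"tx": -0.0055,"ty": 0.02,"tz": -0.002,"wx": 0.1635,"wy": -0.625,"wz": -0.16},
    {"grip": 0.75,"tx": -0.0055,"ty": 0.02,"tz": -0.002,"wx": 0.1635,"wy": -0.625,"wz": -0.16},
    {"grip": 0.75,"tx": -0.0055,"ty": 0.02,"tz": -0.002,"wx": 0.1635,"wy": -0.625,"wz": -0.16},
    {"grip": 0.75,"tx": -0.0055,"ty": 0.02,"tz": -0.002,"wx": 0.1635,"wy": -0.625,"wz": -0.16},
    {"grip": 0.75,"tx": -0.0055,"ty": 0.02,"tz": -0.002,"wx": 0.1635,"wy": -0.625,"wz": -0.16},
    {"grip": 0.75,"tx": -0.0055,"ty": 0.02,"tz": -0.002,"wx": 0.1635,"wy": -0.625,"wz": -0.16},
    {"grip": 0.75,"tx": -0.0055,"ty": 0.02,"tz": -0.002,"wx": 0.1635,"wy": -0.625,"wz": -0.16},
  ],
)

```text
time: 12.45
tcp_pos: [0.6166, -0.2526, 0.2193]
tool_rot: [-90.1, 0.2, 12.2]
contact_force: [0.4, 0.7, -1.1]
opening: 0.748
```

```bash
python3 - <<'E'
from h import *
import pickle
s=manip.get_obs(); cal,im,d,P=snap('wrist','w5.png'); pickle.dump((cal,im,d,P,s),open('w5.pkl','wb'))
R0=rot(s['tool_rot']); q=(P-s['tcp_pos'])@R0; q[...,1]=P[...,2]  # tool x, world z, tool z(beam)
m=(d>0)&(abs(q[...,0])<.07)&(abs(q[...,2])<.2)
for zb in np.arange(-.12,.16,.008):
    k=q[m&(abs(q[...,2]-zb)<.004)&(P[...,2]>.02)&(P[...,2]<.09)]
    if len(k)>5: print(zb.round(3),len(k),'x',np.percentile(k[:,0],[1,99]).round(4),'z',np.percentile(k[:,1],[2,50,98]).round(4))
k=q[m&(P[...,2]>.064)&(P[...,2]<.085)&(q[...,0]<.03)]; r=cv2.minAreaRect((k[:,[0,2]]*1000).astype(np.float32)); print(r)
E
```

```text
-0.088 62 x [-0.0138  0.0391] z [0.0614 0.0675 0.0706]
-0.08 346 x [-0.0222  0.039 ] z [0.0686 0.0711 0.0731]
-0.072 413 x [-0.022   0.0387] z [0.0699 0.0715 0.0767]
-0.064 448 x [-0.0218  0.0406] z [0.0699 0.0719 0.0791]
-0.056 466 x [-0.0227  0.039 ] z [0.07   0.0721 0.0788]
-0.048 492 x [-0.0225  0.039 ] z [0.0702 0.072  0.0779]
-0.04 501 x [-0.0224  0.0391] z [0.07   0.0719 0.0754]
-0.032 517 x [-0.0213  0.0387] z [0.0634 0.0708 0.0727]
-0.024 576 x [-0.0185  0.0388] z [0.0372 0.0698 0.0726]
-0.016 316 x [-0.0191  0.0191] z [0.0692 0.0708 0.0722]
-0.008 326 x [-0.0191  0.0201] z [0.0677 0.0708 0.0724]
0.0 340 x [-0.0199  0.02  ] z [0.0671 0.0709 0.0724]
0.008 350 x [-0.0198  0.0198] z [0.0646 0.0708 0.0723]
0.016 500 x [-0.0221  0.0222] z [0.0302 0.0587 0.0705]
0.024 269 x [-0.0171  0.0179] z [0.0256 0.0442 0.0528]
0.032 204 x [-0.0127  0.0127] z [0.0426 0.0441 0.0454]
0.04 208 x [-0.0126  0.0127] z [0.0426 0.0439 0.0455]
0.048 233 x [-0.0125  0.0126] z [0.0429 0.0441 0.0455]
0.056 277 x [-0.0188  0.0179] z [0.0318 0.0523 0.0541]
0.064 204 x [-0.013   0.0121] z [0.0464 0.0484 0.0507]
0.072 277 x [-0.015  0.014] z [0.0488 0.0507 0.0527]
0.08 328 x [-0.0175  0.0165] z [0.0511 0.0533 0.0554]
0.088 374 x [-0.0199  0.0183] z [0.0537 0.0556 0.0576]
0.096 476 x [-0.0223  0.0207] z [0.0557 0.0578 0.0598]
0.104 535 x [-0.0247  0.023 ] z [0.0584 0.0603 0.0623]
0.112 602 x [-0.0271  0.0253] z [0.0607 0.0627 0.0648]
0.12 699 x [-0.0298  0.0276] z [0.063  0.065  0.0671]
0.128 785 x [-0.0319  0.0296] z [0.0653 0.0673 0.0695]
0.136 910 x [-0.0342  0.032 ] z [0.0676 0.0697 0.072 ]
0.144 463 x [-0.035   0.0331] z [0.0691 0.0709 0.0726]
((-1.2726364135742188, 28.527435302734375), (65.6133041381836, 231.7443389892578), 0.8051731586456299)
```

View pics/w5.png

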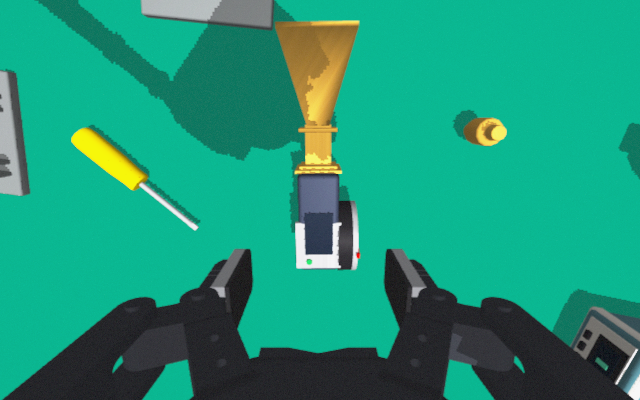

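```bash
python3 - <<'E'
from h import *
goal([.618,-.2512,.028],down(12.77))
E
```

```text
t [0.0022 0.191  0.0012] w [ 0.0008 -0.0097 -0.0033] rows~ 4.6
```

Request:
move_arm(
  moves=[
    {"grip": 0.75,"tx": 0.002,"ty": 0.03,"tz": 0.001,"wx": 0.001,"wy": -0.0097,"wz": -0.003},
    {"grip": 0.75,"tx": 0.002,"ty": 0.06,"tz": 0.001,"wx": 0.001,"wy": -0.0097,"wz": -0.003},
    {"grip": 0.75,"tx": 0.002,"ty": 0.09,"tz": 0.001,"wx": 0.001,"wy": -0.0097,"wz": -0.003},
    {"grip": 0.75,"tx": 0.002,"ty": 0.12,"tz": 0.001,"wx": 0.001,"wy": -0.0097,"wz": -0.003},
    {"grip": 0.75,"tx": 0.002,"ty": 0.15,"tz": 0.001,"wx": 0.001,"wy": -0.0097,"wz": -0.003},
    {"grip": 0.75,"tx": 0.002,"ty": 0.175,"tz": 0.001,"wx": 0.001,"wy": -0.0097,"wz": -0.003},
    {"grip": 0.75,"tx": 0.002,"ty": 0.19,"tz": 0.001,"wx": 0.001,"wy": -0.0097,"wz": -0.003},
    {"grip": 0.75,"tx": 0.002,"ty": 0.19,"tz": 0.001,"wx": 0.001,"wy": -0.0097,"wz": -0.003},
  ],
)

```text
time: 13.17
tcp_pos: [0.6162, -0.2504, 0.0251]
tool_rot: [-89.8, 0.3, 12.8]
contact_force: [-0.0, 0.2, -0.3]
opening: 0.746
```

Request:
move_arm(
  moves=[
    {"grip": 0.55,"tx": 0,"ty": 0,"tz": 0,"wx": 0,"wy": 0,"wz": 0},
    {"grip": 0.5,"tx": 0,"ty": 0,"tz": 0,"wx": 0,"wy": 0,"wz": 0},
    {"grip": 0.45,"tx": 0,"ty": 0,"tz": 0,"wx": 0,"wy": 0,"wz": 0},
    {"grip": 0.4,"tx": 0,"ty": 0,"tz": 0,"wx": 0,"wy": 0,"wz": 0},
    {"grip": 0.2,"tx": 0,"ty": 0,"tz": 0,"wx": 0,"wy": 0,"wz": 0},
    {"grip": 0.0,"tx": 0,"ty": 0,"tz": 0,"wx": 0,"wy": 0,"wz": 0},
    {"grip": 0.0,"tx": 0,"ty": 0,"tz": 0,"wx": 0,"wy": 0,"wz": 0},
    {"grip": 0.0,"tx": 0,"ty": 0,"tz": 0,"wx": 0,"wy": 0,"wz": 0},
  ],
)

```text
time: 13.83
tcp_pos: [0.6186, -0.2522, 0.03]
tool_rot: [-90.0, -0.1, 12.8]
contact_force: [-0.6, 3.4, 7.5]
opening: 0.464
```

```bash
python3 - <<'E'
from h import *
s=manip.get_obs(); print(s['tcp_pos'],s['tool_rot'],s['contact_force'],s['torque'],s['opening'])
E
```

```text
[ 0.61862541 -0.25223853  0.03003947] [-9.00143155e+01 -8.71395739e-02  1.28071525e+01] [-0.58066378  3.37593506  7.45181548] [0.3665522  0.18855004 0.01788724] 0.4642657471851632
```

```bash
cat > hp.py <<'E'
from h import *
NK=np.array([0,.003,.037])
def horn(neck,yaw,pitch):  # beam heading = yaw+90; nose down pitch rad
    b=np.radians(yaw); Rt=rot([-90,0,yaw])@R.from_rotvec([pitch*S,0,0]).as_matrix()
    return np.array(neck)-Rt@NK,Rt
# nose down: tool z (beam) must gain -world z: 
S=1
t=(rot([-90,0,0])@R.from_rotvec([.2,0,0]).as_matrix())[2,2]
S=1 if t<0 else -1
E
python3 - <<'E'
from hp import *
print(S)
goal([.6186,-.2522,.18],down(12.8))
p,Rt=horn([.735,.005,.185],10,0); print(p); goal(p,Rt)
E
```

```text
-1
t [ 0.0002 -0.15    0.    ] w [0.0002 0.0001 0.0015] rows~ 3.6
[ 0.74142498 -0.03143789  0.188     ]
t [ 0.1689 -0.1578  0.188 ] w [0.0002 0.049  0.0015] rows~ 7.1
```

Request:
move_arm(
  moves=[
    {"grip": 0.0,"tx": 0,"ty": -0.01,"tz": 0,"wx": 0,"wy": 0,"wz": 0},
    {"grip": 0.0,"tx": 0,"ty": -0.03,"tz": 0,"wx": 0,"wy": 0,"wz": 0},
    {"grip": 0.0,"tx": 0,"ty": -0.06,"tz": 0,"wx": 0,"wy": 0,"wz": 0},
    {"grip": 0.0,"tx": 0,"ty": -0.09,"tz": 0,"wx": 0,"wy": 0,"wz": 0},
    {"grip": 0.0,"tx": 0,"ty": -0.12,"tz": 0,"wx": 0,"wy": 0,"wz": 0},
    {"grip": 0.0,"tx": 0,"ty": -0.15,"tz": 0,"wx": 0,"wy": 0,"wz": 0},
    {"grip": 0.0,"tx": 0,"ty": -0.155,"tz": 0,"wx": 0,"wy": 0,"wz": 0},
  ],
)

```text
time: 14.42
tcp_pos: [0.6197, -0.2533, 0.1899]
tool_rot: [-90.2, -0.3, 12.8]
contact_force: [1.1, -1.7, -2.2]
opening: 0.46
```

```bash
python3 - <<'E'
from hp import *
s=manip.get_obs(); print(s['tool_rot'],s['contact_force'],s['opening'])
p,Rt=horn([.735,.005,.185],10,0); goal(p,Rt)
E
```

```text
[-90.23232454  -0.31845172  12.80374934] [ 1.10988355 -1.68174815 -2.20170957] 0.4601618027612445
t [0.1678 0.0021 0.1893] w [0.0039 0.0489 0.0057] rows~ 6.1
```

Request:
move_arm(
  moves=[
    {"grip": 0.0,"tx": 0.02,"ty": 0.002,"tz": 0.02,"wx": 0.004,"wy": 0.049,"wz": 0.005},
    {"grip": 0.0,"tx": 0.05,"ty": 0.002,"tz": 0.05,"wx": 0.004,"wy": 0.049,"wz": 0.005},
    {"grip": 0.0,"tx": 0.08,"ty": 0.002,"tz": 0.08,"wx": 0.004,"wy": 0.049,"wz": 0.005},
    {"grip": 0.0,"tx": 0.11,"ty": 0.002,"tz": 0.11,"wx": 0.004,"wy": 0.049,"wz": 0.005},
    {"grip": 0.0,"tx": 0.135,"ty": 0.002,"tz": 0.14,"wx": 0.004,"wy": 0.049,"wz": 0.005},
    {"grip": 0.0,"tx": 0.155,"ty": 0.002,"tz": 0.17,"wx": 0.004,"wy": 0.049,"wz": 0.005},
    {"grip": 0.0,"tx": 0.168,"ty": 0.002,"tz": 0.189,"wx": 0.004,"wy": 0.049,"wz": 0.005},
    {"grip": 0.0,"tx": 0.168,"ty": 0.002,"tz": 0.189,"wx": 0.004,"wy": 0.049,"wz": 0.005},
  ],
)

```text
time: 15.08
tcp_pos: [0.7406, -0.0254, 0.1813]
tool_rot: [-89.6, 0.3, 10.2]
contact_force: [-0.9, -0.1, -4.5]
opening: 0.461
```

Request:
move_arm(
  moves=[
    {"grip": 0.0,"tx": 0,"ty": 0,"tz": 0,"wx": 0,"wy": 0,"wz": 0},
    {"grip": 0.0,"tx": 0,"ty": 0,"tz": 0,"wx": 0,"wy": 0,"wz": 0},
    {"grip": 0.0,"tx": 0,"ty": 0,"tz": 0,"wx": 0,"wy": 0,"wz": 0},
    {"grip": 0.0,"tx": 0,"ty": 0,"tz": 0,"wx": 0,"wy": 0,"wz": 0},
  ],
)

```text
time: 15.42
tcp_pos: [0.7394, -0.0319, 0.1816]
tool_rot: [-89.7, 0.3, 9.9]
contact_force: [0.4, 0.4, -3.7]
opening: 0.456
```

```bash
python3 - <<'E'
from hp import *
import pickle
s=manip.get_obs(); cal,im,d,P=snap('wrist','w6.png'); pickle.dump((cal,im,d,P,s),open('w6.pkl','wb'))
print(s['tcp_pos'],s['tool_rot'],s['contact_force'])
R0=rot(s['tool_rot']); q=(P-s['tcp_pos'])@R0
v=d>0
k=P[v&(abs(P[...,0]-.64)<.04)&(abs(P[...,1]-.01)<.04)&(P[...,2]>.09)&(P[...,2]<.13)]
r=cv2.minAreaRect((k[:,:2]*1000).astype(np.float32)); print('cap',len(k),r,k[:,2].max())
for zz in [.098,.102,.104,.106,.108,.110]:
    j=k[k[:,2]>zz]; 
    if len(j): print(zz,len(j),j.mean(0).round(4),j.min(0).round(4),j.max(0).round(4))
np.save('cap.npy',k)
# neck/horn in tool frame
for zb in [0.03,.038,.046,.09,.1,.11,.12,.13,.14]:
    j=q[v&(abs(q[...,2]-zb)<.004)&(abs(q[...,0])<.06)&(abs(q[...,1])<.05)]
    if len(j)>5: print(zb,len(j),np.percentile(j[:,0],[1,99]).round(4),'topy',np.percentile(j[:,1],[2,50]).round(4))
# plate top
k=P[v&(abs(P[...,0]-.6)<.1)&(abs(P[...,1]-.32)<.06)&(P[...,2]>.132)&(P[...,2]<.16)]
if len(k)>10: print('plate',cv2.minAreaRect((k[:,:2]*1000).astype(np.float32)))
E
```

```text
[ 0.73936719 -0.03193024  0.18160064] [-89.71835158   0.33760165   9.92453879] [ 0.41090813  0.3702335  -3.69451725]
cap 1127 ((640.9689331054688, 7.322345733642578), (23.688703536987305, 25.792383193969727), 72.02904510498047) 0.11215366364052043
0.098 995 [0.6425 0.0075 0.1053] [ 0.6277 -0.006   0.098 ] [0.6527 0.0198 0.1122]
0.102 772 [0.643  0.0068 0.107 ] [ 0.6309 -0.006   0.102 ] [0.6527 0.0192 0.1122]
0.104 674 [0.6429 0.0062 0.1076] [ 0.6315 -0.0056  0.104 ] [0.6527 0.0185 0.1122]
0.106 486 [0.6434 0.0048 0.1085] [ 0.6331 -0.0051  0.106 ] [0.652  0.0172 0.1122]
0.108 280 [0.6442 0.0028 0.1097] [ 0.6372 -0.0043  0.108 ] [0.6511 0.0098 0.1122]
0.11 102 [0.6438 0.0031 0.1107] [ 0.6388 -0.0017  0.11  ] [0.6485 0.0081 0.1122]
0.03 1052 [-0.0125  0.0131] topy [-0.0153 -0.0139]
0.038 1114 [-0.0123  0.0133] topy [-0.0152 -0.0139]
0.046 1171 [-0.0123  0.0132] topy [-0.0152 -0.0139]
0.09 3182 [-0.0193  0.0208] topy [-0.0281 -0.0261]
0.1 4145 [-0.022   0.0236] topy [-0.031  -0.0291]
```

View pics/w6.png

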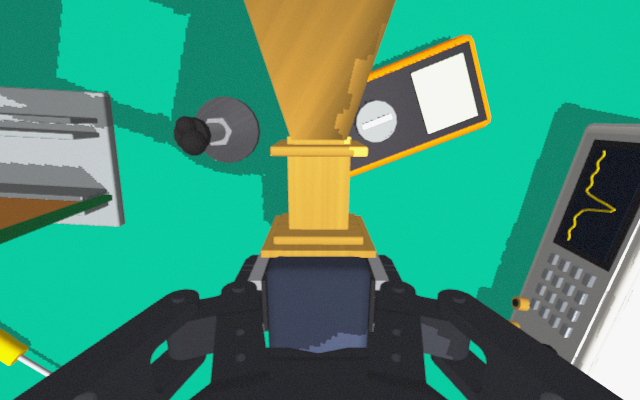

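```bash
python3 - <<'E'
from hp import *
f=np.array([-.175,.985,0])*.001
for zz in [.165,.122]:
    p,Rt=horn(np.array([.641,.0075,zz])+f,10.3,0.05); print(p,rot); goal(p,Rt)
E
```

```text
[ 0.6474056  -0.02772573  0.16984548] <function rot at 0x7f68a58b8360>
t [-0.0899  0.0124  0.0198] w [-0.055  -0.0064 -0.0059] rows~ 2.2
[ 0.6474056  -0.02772573  0.12684548] <function rot at 0x7f68a58b8360>
t [-0.0897  0.0554  0.0196] w [-0.055  -0.0064 -0.0059] rows~ 2.6
```

Request:
move_arm(
  moves=[
    {"grip": 0.0,"tx": -0.03,"ty": 0.012,"tz": 0.01,"wx": -0.02,"wy": -0.006,"wz": -0.006},
    {"grip": 0.0,"tx": -0.06,"ty": 0.012,"tz": 0.02,"wx": -0.055,"wy": -0.006,"wz": -0.006},
    {"grip": 0.0,"tx": -0.09,"ty": 0.012,"tz": 0.02,"wx": -0.055,"wy": -0.006,"wz": -0.006},
    {"grip": 0.0,"tx": -0.09,"ty": 0.012,"tz": 0.02,"wx": -0.055,"wy": -0.006,"wz": -0.006},
    {"grip": 0.0,"tx": -0.09,"ty": 0.025,"tz": 0.02,"wx": -0.055,"wy": -0.006,"wz": -0.006},
    {"grip": 0.0,"tx": -0.09,"ty": 0.04,"tz": 0.02,"wx": -0.055,"wy": -0.006,"wz": -0.006},
    {"grip": 0.0,"tx": -0.09,"ty": 0.055,"tz": 0.02,"wx": -0.055,"wy": -0.006,"wz": -0.006},
    {"grip": 0.0,"tx": -0.09,"ty": 0.055,"tz": 0.02,"wx": -0.055,"wy": -0.006,"wz": -0.006},
  ],
)

```text
time: 16.13
tcp_pos: [0.6457, -0.0269, 0.1248]
tool_rot: [-92.8, 0.2, 10.3]
contact_force: [-1.7, 0.4, -4.1]
opening: 0.46
```

Request:
move_arm(
  moves=[
    {"grip": 0.0,"tx": 0,"ty": 0,"tz": 0,"wx": 0,"wy": 0,"wz": 0},
    {"grip": 0.0,"tx": 0,"ty": 0,"tz": 0,"wx": 0,"wy": 0,"wz": 0},
    {"grip": 0.0,"tx": 0,"ty": 0,"tz": 0,"wx": 0,"wy": 0,"wz": 0},
    {"grip": 0.0,"tx": 0,"ty": 0,"tz": 0,"wx": 0,"wy": 0,"wz": 0},
  ],
)

```text
time: 16.47
tcp_pos: [0.6478, -0.0266, 0.1281]
tool_rot: [-92.9, -0.1, 10.3]
contact_force: [0.4, -0.1, -3.2]
opening: 0.458
```

```bash
python3 - <<'E'
from hp import *
s=manip.get_obs(); print(s['tcp_pos'],s['tool_rot'],s['contact_force'],s['torque'])
R0=rot(s['tool_rot']); print('neck',s['tcp_pos']+R0@NK,'pitch',-np.arcsin(R0[2,2]),'head',np.degrees(np.arctan2(R0[1,2],R0[0,2])))
f=np.array([-.175,.985,0])*.001
p,Rt=horn(np.array([.641,.0075,.1115])+f,10.3,0.05); goal(p,Rt)
E
```

```text
[ 0.64778255 -0.02656454  0.12806986] [-9.28843495e+01 -9.21792590e-02  1.03459543e+01] [ 0.43663368 -0.13232046 -3.19327769] [0.08561962 0.04256299 0.00020835]
neck [0.64118089 0.00964068 0.12321182] pitch 0.050341329505335874 head 100.34130990797277
t [-0.0006  0.0118 -0.0005] w [0.0003 0.0007 0.0016] rows~ 0.3
```

Lower gently to contact.

Request:
move_arm(
  moves=[
    {"grip": 0.0,"tx": 0,"ty": 0.003,"tz": -0.001,"wx": 0,"wy": 0,"wz": 0},
    {"grip": 0.0,"tx": 0,"ty": 0.006,"tz": -0.001,"wx": 0,"wy": 0,"wz": 0},
    {"grip": 0.0,"tx": 0,"ty": 0.009,"tz": -0.001,"wx": 0,"wy": 0,"wz": 0},
    {"grip": 0.0,"tx": 0,"ty": 0.011,"tz": -0.001,"wx": 0,"wy": 0,"wz": 0},
    {"grip": 0.0,"tx": 0,"ty": 0.011,"tz": -0.001,"wx": 0,"wy": 0,"wz": 0},
    {"grip": 0.0,"tx": 0,"ty": 0.011,"tz": -0.001,"wx": 0,"wy": 0,"wz": 0},
  ],
)

```text
time: 16.97
tcp_pos: [0.6475, -0.0279, 0.1159]
tool_rot: [-92.9, 0.0, 10.4]
contact_force: [0.7, 0.9, -3.9]
opening: 0.463
```

Request:
move_arm(
  moves=[
    {"grip": 0.0,"tx": 0,"ty": 0.001,"tz": 0,"wx": 0,"wy": 0,"wz": 0},
    {"grip": 0.0,"tx": 0,"ty": 0.001,"tz": 0,"wx": 0,"wy": 0,"wz": 0},
    {"grip": 0.0,"tx": 0,"ty": 0.001,"tz": 0,"wx": 0,"wy": 0,"wz": 0},
    {"grip": 0.0,"tx": 0,"ty": 0.001,"tz": 0,"wx": 0,"wy": 0,"wz": 0},
  ],
)

```text
time: 17.3
tcp_pos: [0.6476, -0.028, 0.1153]
tool_rot: [-92.9, -0.0, 10.4]
contact_force: [0.1, 0.1, -3.1]
opening: 0.463
```

Request:
move_arm(
  moves=[
    {"grip": 0.0,"tx": 0,"ty": 0.001,"tz": 0,"wx": 0,"wy": 0,"wz": 0},
    {"grip": 0.0,"tx": 0,"ty": 0.001,"tz": 0,"wx": 0,"wy": 0,"wz": 0},
    {"grip": 0.0,"tx": 0,"ty": 0.001,"tz": 0,"wx": 0,"wy": 0,"wz": 0},
    {"grip": 0.0,"tx": 0,"ty": 0.001,"tz": 0,"wx": 0,"wy": 0,"wz": 0},
  ],
)

```text
time: 17.63
tcp_pos: [0.6477, -0.0281, 0.1144]
tool_rot: [-92.9, -0.0, 10.4]
contact_force: [-1.0, 0.1, -0.5]
opening: 0.462
```

Request:
move_arm(
  moves=[
    {"grip": 0.0,"tx": 0,"ty": 0.001,"tz": 0,"wx": 0,"wy": 0,"wz": 0},
    {"grip": 0.0,"tx": 0,"ty": 0.001,"tz": 0,"wx": 0,"wy": 0,"wz": 0},
    {"grip": 0.0,"tx": 0,"ty": 0.001,"tz": 0,"wx": 0,"wy": 0,"wz": 0},
    {"grip": 0.0,"tx": 0,"ty": 0.001,"tz": 0,"wx": 0,"wy": 0,"wz": 0},
  ],
)

```text
time: 17.97
tcp_pos: [0.6479, -0.0281, 0.114]
tool_rot: [-92.9, -0.1, 10.4]
contact_force: [-2.1, -1.5, 9.6]
opening: 0.462
```

```bash
cat > rock.py <<'E'
from hp import *
import sys
tgt,lift=float(sys.argv[1]),float(sys.argv[2])
s=manip.get_obs(); R0=rot(s['tool_rot']); pit=-np.arcsin(R0[2,2]); C=np.array([0.,.003,.0312])
w=np.array([-(tgt-pit),0,0]); t=C-R.from_rotvec(w).as_matrix()@C+R0.T@[0,0,lift]
print('pitch',pit,'roll',R0[2,0],'head',np.degrees(np.arctan2(R0[1,2],R0[0,2])),'F',s['contact_force'].round(1),'tau',s['torque'].round(2)); print('t',t.round(4),'w',w.round(4))
E
python3 rock.py .189 .0009
```

```text
pitch 0.050246026565363235 roll 0.001167263915994074 head 100.35263846843539 F [-2.1 -1.5  9.6] tau [0.37 0.59 0.06]
t [ 0.     -0.0052  0.0007] w [-0.1388  0.      0.    ]
```

Request:
move_arm(
  moves=[
    {"grip": 0.0,"tx": 0,"ty": -0.001,"tz": 0,"wx": 0,"wy": 0,"wz": 0},
    {"grip": 0.0,"tx": 0,"ty": -0.002,"tz": 0,"wx": -0.035,"wy": 0,"wz": 0},
    {"grip": 0.0,"tx": 0,"ty": -0.003,"tz": 0,"wx": -0.07,"wy": 0,"wz": 0},
    {"grip": 0.0,"tx": 0,"ty": -0.004,"tz": 0.0005,"wx": -0.105,"wy": 0,"wz": 0},
    {"grip": 0.0,"tx": 0,"ty": -0.005,"tz": 0.0005,"wx": -0.139,"wy": 0,"wz": 0},
    {"grip": 0.0,"tx": 0,"ty": -0.005,"tz": 0.0005,"wx": -0.139,"wy": 0,"wz": 0},
    {"grip": 0.0,"tx": 0,"ty": -0.005,"tz": 0.0005,"wx": -0.139,"wy": 0,"wz": 0},
    {"grip": 0.0,"tx": 0,"ty": -0.005,"tz": 0.0005,"wx": -0.139,"wy": 0,"wz": 0},
  ],
)

```text
time: 18.63
tcp_pos: [0.6478, -0.0268, 0.1186]
tool_rot: [-100.8, -0.1, 10.4]
contact_force: [-0.6, 6.4, 7.0]
opening: 0.463
```

Request:
move_arm(
  moves=[
    {"grip": 0.0,"tx": 0,"ty": 0,"tz": 0,"wx": 0,"wy": 0,"wz": 0},
    {"grip": 0.0,"tx": 0,"ty": 0,"tz": 0,"wx": 0,"wy": 0,"wz": 0},
    {"grip": 0.0,"tx": 0,"ty": 0,"tz": 0,"wx": 0,"wy": 0,"wz": 0},
    {"grip": 0.0,"tx": 0,"ty": 0,"tz": 0,"wx": 0,"wy": 0,"wz": 0},
    {"grip": 0.0,"tx": 0,"ty": 0,"tz": 0,"wx": 0,"wy": 0,"wz": 0},
    {"grip": 0.0,"tx": 0,"ty": 0,"tz": 0,"wx": 0,"wy": 0,"wz": 0},
    {"grip": 0.0,"tx": 0,"ty": 0,"tz": 0,"wx": 0,"wy": 0,"wz": 0},
    {"grip": 0.0,"tx": 0,"ty": 0,"tz": 0,"wx": 0,"wy": 0,"wz": 0},
  ],
)

```text
time: 19.3
tcp_pos: [0.6478, -0.0268, 0.1185]
tool_rot: [-100.8, -0.1, 10.3]
contact_force: [-1.9, 6.0, 6.5]
opening: 0.464
```

```bash
python3 rock.py .189 0; python3 - <<'E'
from hp import *
import pickle
s=manip.get_obs();cal,im,d,P=snap('scene','sc3.png'); pickle.dump((cal,im,d,P,s),open('sc3.pkl','wb'))
R0=rot(s['tool_rot']); ax=s['tcp_pos']+R0@(NK+np.array([.036,-.012,-.095])) ; u,v=proj(cal,ax); print(u,v)
u=int(u);v=int(v); a=im[v-30:v+30,u-35:u+45,::-1]; b=cv2.resize(a,(800,600),interpolation=cv2.INTER_CUBIC)
a2=im[v-90:v+60,u-40:u+160,::-1]; c=cv2.resize(a2,(800,600),interpolation=cv2.INTER_CUBIC)
cv2.imwrite('pics/sc3c.png',np.hstack([b,c])[::1,::1]); cv2.imwrite('pics/sc3c.png',cv2.resize(np.vstack([b[:,:],c]),(400*1,600)))
E
```

```text
pitch 0.18768555663346165 roll 0.0013689457838937241 head 100.32186303027538 F [-1.9  6.   6.5] tau [ 1.47  0.29 -0.05]
t [ 0. -0.  0.] w [-0.0013  0.      0.    ]
253.62392344670482 233.46140216479716
```

View pics/sc3c.png

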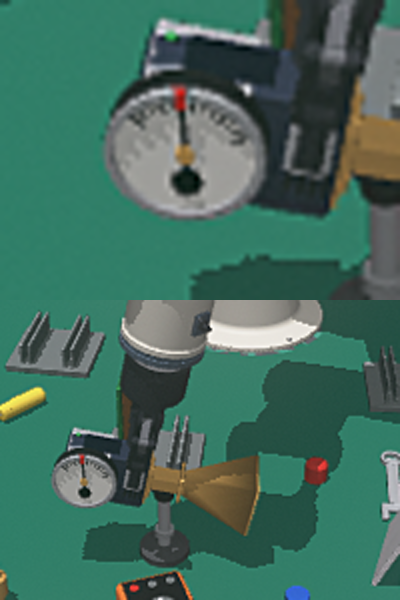

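Request:
move_arm(
  moves=[
    {"grip": 0.0,"tx": 0,"ty": -0.0005,"tz": 0.0005,"wx": 0,"wy": 0,"wz": 0},
    {"grip": 0.0,"tx": 0,"ty": -0.0005,"tz": 0.0005,"wx": 0,"wy": 0,"wz": 0},
    {"grip": 0.0,"tx": 0,"ty": -0.0005,"tz": 0.0005,"wx": 0,"wy": 0,"wz": 0},
    {"grip": 0.0,"tx": 0,"ty": -0.0005,"tz": 0.0005,"wx": 0,"wy": 0,"wz": 0},
    {"grip": 0.0,"tx": 0,"ty": -0.0005,"tz": 0.0005,"wx": 0,"wy": 0,"wz": 0},
    {"grip": 0.0,"tx": 0,"ty": -0.0005,"tz": 0.0005,"wx": 0,"wy": 0,"wz": 0},
    {"grip": 0.0,"tx": 0,"ty": -0.0005,"tz": 0.0005,"wx": 0,"wy": 0,"wz": 0},
    {"grip": 0.0,"tx": 0,"ty": -0.0005,"tz": 0.0005,"wx": 0,"wy": 0,"wz": 0},
  ],
)

```text
time: 20.02
tcp_pos: [0.6476, -0.0267, 0.1187]
tool_rot: [-100.8, -0.1, 10.4]
contact_force: [2.3, 5.2, 2.5]
opening: 0.458
```

```bash
cat > rd.py <<'E'
from hp import *
# read dial in scene camera: average several frames, map to dial plane
s=manip.get_obs(); R0=rot(s['tool_rot']); 
cal=manip.get_calibration('scene'); ims=[manip.snapshot('scene')[0].astype(float) for _ in range(6)]; im=np.mean(ims,0)
hx=np.array([-np.sin(np.radians(10.35)),np.cos(np.radians(10.35)),0]); hn=np.array([hx[1],-hx[0],0]) # horizontal along beam, dial normal
ax=s['tcp_pos']+R0@(NK+np.array([.036,-.012,-.095]))
# rectify: 0.2 mm/px, 90 mm
N=450; g=(np.arange(N)-N/2)*.0002; A,B=np.meshgrid(g,-g)
W=ax+A[...,None]*hx+B[...,None]*np.array([0,0,1.]); uv=proj(cal,W).astype(np.float32)
rec=cv2.remap(im.astype(np.float32),uv[...,0],uv[...,1],cv2.INTER_CUBIC)
cv2.imwrite('pics/rec.png',np.clip(rec[...,::-1],0,255).astype(np.uint8))
rr=np.clip(rec[...,0]-rec[...,1:].max(-1),0,None); rr[rr<40]=0
red=np.array([(A*rr).sum(),(B*rr).sum()])/rr.sum()
br=(rec[...,0]>140)&(rec[...,0]-rec[...,2]>60)&(rec[...,1]>90)&(abs(A)<.02)&(abs(B)<.02); hub=np.array([A[br].mean(),B[br].mean()])
dk=np.clip(90-rec.max(-1),0,None)*((np.hypot(A-hub[0],B-hub[1])<.022)); bob=np.array([(A*dk*(B<hub[1]-.006)).sum(),(B*dk*(B<hub[1]-.006)).sum()])/(dk*(B<hub[1]-.006)).sum()
print('red',red*1e3,'hub',hub*1e3,'bob',bob*1e3)
rows=[]
for b in np.arange(.008,.024,.001):
    r=np.argmin(abs(-g-(hub[1]+b))); L=rec[r].mean(-1); k=abs(g-hub[0])<.009; bg=np.percentile(L[k],80); w=np.clip(bg-L[k]-15,0,None); 
    if w.sum()>0: rows.append((b+hub[1],(g[k]*w).sum()/w.sum()))
rows=np.array(rows); f=np.polyfit(rows[:,0],rows[:,1],1); print('pointer line slope',f[0],(rows[::3]*1e3).round(2).tolist())
print('pointer x at red height %.2f mm vs red %.2f'%(1e3*np.polyval(f,red[1]),red[0]*1e3),'bob-hub line at red',1e3*(hub[0]+(hub-bob)[0]/(hub-bob)[1]*(red[1]-hub[1])))
E
python3 rd.py; python3 rock.py .189 0
```

```text
red [ 1.42619523 32.54598391] hub [1.51669394 0.21472995] bob [  2.24077033 -15.12650803]
pointer line slope -0.07921050240133877 [[8.21, 2.62], [11.21, 2.48], [14.21, 2.12], [17.21, 2.27], [20.21, 2.18], [23.21, 0.37]]
pointer x at red height 0.85 mm vs red 1.43 bob-hub line at red -0.009277925667582326
pitch 0.18884645006843315 roll 0.0009239367682308264 head 100.34265411474382 F [2.6 4.8 3.9] tau [ 1.05 -0.36  0.03]
t [ 0. -0.  0.] w [-0.0002  0.      0.    ]
```

View pics/rec.png

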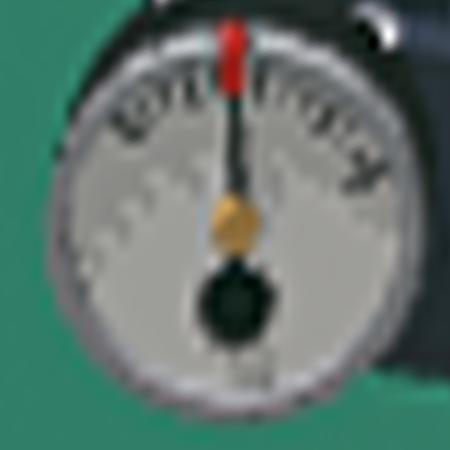

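Request:
move_arm(
  moves=[
    {"grip": 0.0,"tx": 0,"ty": -0.0004,"tz": 0.0006,"wx": -0.003,"wy": 0,"wz": 0},
    {"grip": 0.0,"tx": 0,"ty": -0.0004,"tz": 0.0006,"wx": -0.003,"wy": 0,"wz": 0},
    {"grip": 0.0,"tx": 0,"ty": -0.0004,"tz": 0.0006,"wx": -0.003,"wy": 0,"wz": 0},
    {"grip": 0.0,"tx": 0,"ty": -0.0004,"tz": 0.0006,"wx": -0.003,"wy": 0,"wz": 0},
    {"grip": 0.0,"tx": 0,"ty": -0.0004,"tz": 0.0006,"wx": -0.003,"wy": 0,"wz": 0},
    {"grip": 0.0,"tx": 0,"ty": -0.0004,"tz": 0.0006,"wx": -0.003,"wy": 0,"wz": 0},
    {"grip": 0.0,"tx": 0,"ty": -0.0004,"tz": 0.0006,"wx": -0.003,"wy": 0,"wz": 0},
    {"grip": 0.0,"tx": 0,"ty": -0.0004,"tz": 0.0006,"wx": -0.003,"wy": 0,"wz": 0},
  ],
)

```text
time: 20.98
tcp_pos: [0.6472, -0.0262, 0.1188]
tool_rot: [-101.0, -0.0, 10.4]
contact_force: [2.2, -0.8, 1.8]
opening: 0.457
```

Request:
move_arm(
  moves=[
    {"grip": 0.0,"tx": 0,"ty": 0,"tz": 0,"wx": 0,"wy": 0,"wz": 0},
    {"grip": 0.0,"tx": 0,"ty": 0,"tz": 0,"wx": 0,"wy": 0,"wz": 0},
    {"grip": 0.0,"tx": 0,"ty": 0,"tz": 0,"wx": 0,"wy": 0,"wz": 0},
    {"grip": 0.0,"tx": 0,"ty": 0,"tz": 0,"wx": 0,"wy": 0,"wz": 0},
    {"grip": 0.0,"tx": 0,"ty": 0,"tz": 0,"wx": 0,"wy": 0,"wz": 0},
    {"grip": 0.0,"tx": 0,"ty": 0,"tz": 0,"wx": 0,"wy": 0,"wz": 0},
    {"grip": 0.0,"tx": 0,"ty": 0,"tz": 0,"wx": 0,"wy": 0,"wz": 0},
    {"grip": 0.0,"tx": 0,"ty": 0,"tz": 0,"wx": 0,"wy": 0,"wz": 0},
  ],
)

```text
time: 21.65
tcp_pos: [0.6472, -0.0261, 0.1188]
tool_rot: [-101.0, -0.0, 10.4]
contact_force: [1.2, -1.8, 1.7]
opening: 0.462
```

```bash
python3 rock.py .192 0; python3 rd.py; python3 chk.py | grep -v wrist; python3 - <<'E'
from hp import *
s=manip.get_obs(); R0=rot(s['tool_rot']); print(s['time'],'neck',s['tcp_pos']+R0@NK, s['contact_force'])
a=s['tcp_pos']+R0@(NK+[0,-.008,0]); d=R0[:,2]; t=(.3064-a[1])/d[1]; print('beam at plate',a+t*d)
import os
im=cv2.imread('pics/top2.png')[100:300,180:450]; c=cv2.imread('pics/scene2.png')[150:350,150:460]
cv2.imwrite('pics/fin.png',np.vstack([cv2.resize(im,(400,296)),cv2.resize(c,(400,258))])) 
cv2.imwrite('pics/fin.png',np.hstack([cv2.resize(im,(396,400),interpolation=2),cv2.resize(c,(400,400),interpolation=2)]))
E
```

```text
pitch 0.19196076034737725 roll 0.00013909297551674416 head 100.35356175842878 F [ 1.2 -1.8  1.7] tau [-0.03 -0.18 -0.04]
t [ 0. -0.  0.] w [-0.  0.  0.]
red [ 1.74313838 33.05161643] hub [2.32731183 1.2227957 ] bob [  2.23618393 -14.87032151]
pointer line slope -0.0690075548429374 [[9.22, 2.65], [12.22, 2.08], [15.22, 1.91], [18.22, 2.17], [21.22, 2.33], [24.22, 0.19]]
pointer x at red height 0.87 mm vs red 1.74 bob-hub line at red 2.507543750329437
top 0.03 93 n [-0.0258 -0.0243 -0.0221] w [-0.0547 -0.0078] slope -0.007
top 0.06 117 n [-0.0152 -0.0133 -0.0112] w [-0.0546 -0.    ] slope 0.006
top 0.09 142 n [-0.004  -0.0024 -0.0004] w [-0.0545  0.0082] slope -0.001
top 0.12 170 n [0.0062 0.0083 0.0107] w [-0.0551  0.0154] slope -0.008
top edge [ 0.0159 -0.0197  0.1394] -0.056396074244945756 0.0162830509040041 0.1461296328759163
scene 0.03 142 n [-0.0253 -0.0243  0.0093] w [-0.0623  0.053 ] slope -0.077
scene 0.06 196 n [-0.0144 -0.0108  0.0279] w [-0.0614  0.0507] slope 0.024
scene 0.09 115 n [-0.0036 -0.0028  0.0089] w [-0.0613  0.054 ] slope -0.032
scene 0.12 113 n [0.0071 0.008  0.012 ] w [-0.061  0.054] slope -0.018
top edge [ 0.0175 -0.0082  0.142 ] -0.062044337540716386 0.05891506872369443 0.14586312241066612
22.1 neck [0.64077303 0.00902652 0.10880855] [ 1.84575366 -1.56764458  2.88319651]
beam at plate [0.58645526 0.3064     0.05821217]
```

View pics/fin.png

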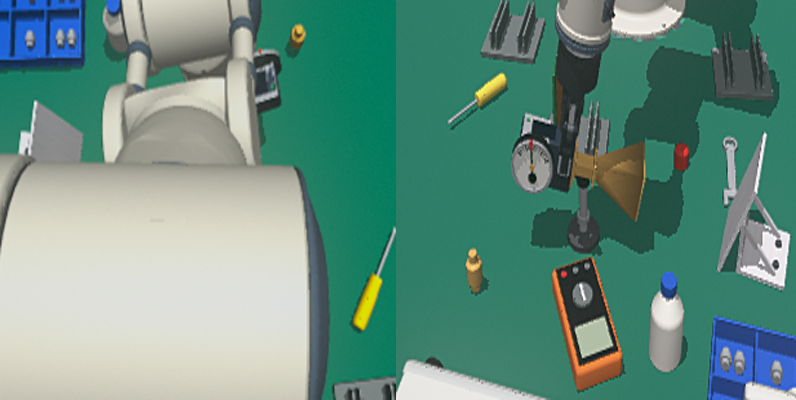

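```bash
python3 -c "
from rig import manip
print(manip.job_done())"
```

```text
the job is handed in; nothing more can be done
None
```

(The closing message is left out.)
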